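Clear the charging rack under isolation

TASK

The battery packs for the engraving handpieces are charged. Turn the red isolator handle to off, then pull every battery pack out of the charging rack and put them all in the wooden tray. When the rack is empty, press the rack's orange shutter lever down until it catches, and then turn the isolator back on; leave the other things on the bench where they are.

Things in the scene. Friction and masses are not known exactly. Their poses are not given: they have to be found in the camera images.
- charger: Fixed charging rack. Origin: on the bench under the middle bay. Bays at y = -100, -50, 0, 50, 100 mm; shutter lever at its +y end. 80 mm deep (x), top 45 mm above the bench, y = -130 to 195 mm. Bay: upright pocket 23 mm (x) by 37 mm (y), floor 20 mm above the bench, with a sprung ball that catches the pack's foot: pull straight up (a few N), clear after 25 mm.
- shutter (a joint): Angle of the charger's shutter lever in rad: 0 = up (sprung), 0.55 = fully down. It pushes back (up to about 8 N at the pad) until about 0.43, then snaps to 0.55 and its catch holds it down. The hinge lies 100 mm behind (+x of the charger) the pad.
- shutter_pad (a point): Top of the orange pad (34 x 36 mm) at the free end of the shutter lever, where it is pressed; about 135 mm above the bench when up, about 80 mm when down.
- isolator_box: Yellow isolator box, 100 x 100 mm, 50 mm high, fixed to the bench. Origin: centre of its underside. On its top a white dot (off) on its -x side and a green dot (on) on its +y side.
- isolator (a joint): Angle of the red isolator handle in rad: 0 = off (white-striped end of the bar at the white dot), 1.571 = on (that end at the green dot). Grows clockwise seen from above; a detent at each end, and it snaps to the nearer one from in between. Turning takes about 0.2 N m.
- isolator_grip (a point): On the upright axis of the red isolator handle, 10 mm below the top of its bar, 80 mm above the bench. The bar lies along this frame's x axis (white-striped end at -x): 74 mm long, 16 mm wide, 32 mm high, over a black disc 56 mm across.
- tray: Loose open wooden tray, 190 mm (x) by 220 mm (y), 45 mm high, walls and floor 8 mm thick. Origin: centre of its underside.
- pack1: Battery pack, blue body, 110 g (may be absent). Origin: its middle, 41 mm above the underside of its foot; z up when in its bay. Body 24 mm (x) by 40 mm (y), from 15 mm below to 41 mm above the origin; below it a narrower neck and a foot 20 x 34 mm. In a bay the body stands 56 mm above the rack.
- pack2: Battery pack, green body, 110 g (may be absent). Origin: its middle, 41 mm above the underside of its foot; z up when in its bay. Body 24 mm (x) by 40 mm (y), from 15 mm below to 41 mm above the origin; below it a narrower neck and a foot 20 x 34 mm. In a bay the body stands 56 mm above the rack.
- pack3: Battery pack, blue body, 110 g (may be absent). Origin: its middle, 41 mm above the underside of its foot; z up when in its bay. Body 24 mm (x) by 40 mm (y), from 15 mm below to 41 mm above the origin; below it a narrower neck and a foot 20 x 34 mm. In a bay the body stands 56 mm above the rack.
- pack4: Battery pack, green body, 110 g (may be absent). Origin: its middle, 41 mm above the underside of its foot; z up when in its bay. Body 24 mm (x) by 40 mm (y), from 15 mm below to 41 mm above the origin; below it a narrower neck and a foot 20 x 34 mm. In a bay the body stands 56 mm above the rack.
- pack5: Battery pack, blue body, 110 g (may be absent). Origin: its middle, 41 mm above the underside of its foot; z up when in its bay. Body 24 mm (x) by 40 mm (y), from 15 mm below to 41 mm above the origin; below it a narrower neck and a foot 20 x 34 mm. In a bay the body stands 56 mm above the rack.
- anvil: Bystander: round dark steel block, 100 mm across, 56 mm high. Origin at its underside.
- hammer: Bystander: hammer with a yellow grip, lying flat. Origin at its underside.
- knife1: Bystander: knife with a dark wooden handle, lying flat. Origin at its underside.
- punch_cup: Bystander: steel cup 68 mm across, about 115 mm high with the punches in it. Origin at its underside.
- handpiece: Bystander: blue engraving handpiece 130 mm long, lying down. Origin at its underside.
- whetstone: Bystander: brown sharpening stone on a wooden base, 190 mm long, 40 mm high. Origin at its underside.
Not all that is in view belongs to the job. What is shaped like the pack5 but white is not meant. What is shaped like the pack2 but pink is not meant.

How it is judged (in metres and radians):
On the way, in this order (a step that is already met when the one before it is completed fails the run):
1. the isolator is turned to off (value of joint isolator below 0.2 rad), for 0.2 s.
2. every pack is in the tray (x of pack1 in the frame of tray between -0.087 and 0.087 m and y of pack1 in the frame of tray between -0.102 and 0.102 m and z of pack1 in the frame of tray between 0 and 0.075 m and x of pack2 in the frame of tray between -0.087 and 0.087 m and y of pack2 in the frame of tray between -0.102 and 0.102 m and z of pack2 in the frame of tray between 0 and 0.075 m and x of pack3 in the frame of tray between -0.087 and 0.087 m and y of pack3 in the frame of tray between -0.102 and 0.102 m and z of pack3 in the frame of tray between 0 and 0.075 m and x of pack4 in the frame of tray between -0.087 and 0.087 m and y of pack4 in the frame of tray between -0.102 and 0.102 m and z of pack4 in the frame of tray between 0 and 0.075 m and x of pack5 in the frame of tray between -0.087 and 0.087 m and y of pack5 in the frame of tray between -0.102 and 0.102 m and z of pack5 in the frame of tray between 0 and 0.075 m), for 0.2 s.
3. the shutter lever is down and caught (value of joint shutter above 0.5 rad), for 0.2 s.
4. the isolator is turned back on (value of joint isolator above 1.37 rad), for 0.2 s.
At the end, for the whole second after the job is handed in: Every pack that is present is at rest with its middle inside the tray's walls and less than 75 mm above the tray's underside, the shutter lever is caught down (over 0.50 rad) and the isolator is on (over 1.37 rad) (all of step 2 and value of joint shutter above 0.5 rad and value of joint isolator above 1.37 rad and linear speed of each of pack1, pack2, pack3, pack4, pack5 below 0.05 m/s); the robot touches nothing.
It fails at once if a pack is pulled out (over 30 mm from where it was) while the isolator is on and the shutter is open (value of joint isolator above 0.78 rad and value of joint shutter below 0.3 rad and distance of any of pack1, pack2, pack3, pack4, pack5 from where it was at the start of the episode above 0.03 m).
It fails at once if another thing on the bench is moved more than 40 mm (distance of any of anvil, hammer, knife1, punch_cup, handpiece, whetstone from where it was at the start of the episode above 0.04 m).
Of pack1, pack2, pack3, pack4, pack5 only 4 to 5 are there at a start; the rules pass over those that are not, and their reading is None.
At some moment in a run one of tray may be knocked a few centimetres aside while the robot is not near it.
Once in a run the grip may slacken for a moment while it holds something.
It also fails if it takes over 200 s, if anything falls off the work surface, if the arm or the gripper's body presses on something with over 40 N, if the wrist force passes 120 N, or if a joint passes its speed limit or range.

ROBOT

A 7-joint arm with a two-finger parallel gripper is mounted at the origin on the work surface. World frame = base frame: x ahead of the robot, y to its left, z up, the work surface at z = 0. Lengths are in mm, angles in rad, forces in N, time in s.
With the tool pointing down it reaches from about 425 to 1025 mm from the base axis. Payload 9.4 kg.
Tool frame: the origin (TCP) lies at the very end of the fingers, on their centre line; the grasp point (between the pads) lies 19 mm behind it; z points along the fingers, y is the line along which they close (so a half turn about z gives the same grasp; the last joint's range is limited). The gripper opens to 85 mm and grips with 20 to 120 N. Pads are 22 mm wide; open, the fingers measure 114 mm over their backs; the gripper's body (76 mm by 85 mm) begins 54 mm behind the grasp point. The pads swing forward as they close: fully open they stand 13 mm farther back than shut.
Start: joints at [-1.328, 0.599, -0.003, 1.599, 0.002, 0.943, -0.08], TCP at [227.927, 688.239, 231.275] pointing down, gripper open.
Joint ranges: [-2.57, 2.57], [-0.35, 1.97], [-1.29, 1.29], [0.11, 2.56], [-1.05, 4.19], [0.11, 1.86], [-2.63, 2.63]. Speed limits (rad/s): [2.22, 2.22, 3.01, 3.01, 3.14, 3.14, 3.14].

INTERFACE

Orientations are given as a 3x3 rotation matrix whose columns are the frame's x, y, z axes.
In Python, from bench import ctrl gives the robot as it stands.
- The arm moves only by the tool move_arm, never from a script. Its argument "motion" is a list of rows, each an object of numbers: "jaw": the opening, from -1 (shut) to 1 (fully open); "dx", "dy", "dz": the shift along the tool's x, y, z in mm; "turn": the turn about the tool's z in degrees. A call has 1 to 20 rows; each row is the pose to reach, as a shift and turn from the pose commanded when the call began, along the tool's axes at that moment; what a row does not reach only later rows make up. A row lasts 1/12 s, in which the tool goes at most 41.7 mm and 7.16 degrees, less where a joint would pass 70% of its speed; a pose out of reach is approached as far as the arm can. A call with a gripper value outside its range is refused whole. The fingers move at their own pace and stop on an object; the grip force is fixed at half the most. Time passes only in rows, so rows that repeat a pose let the fingers close. It gives the time, the measured TCP pose, the force, the opening and the grip force at its end, in the units of the state.
- ctrl.observe(): the state, without advancing time (a new reading comes with each control period).
- ctrl.capture(name): name is "scene" or "top"; returns a dict with "image" (384x512x3 uint8, red, green, blue), "K" (3x3 intrinsics, pixels), "rvec" (rotation vector, rad) and "tvec" (3), from world to camera coordinates, as OpenCV has them. Camera axes: x right, y down, z forward; pixel columns grow to the right and rows downward; lengths in mm; the calibration is good to about 2 mm. A picture is of the moment at which its call begins. There is no depth.
- ctrl.close_job(): hands the job in; it is judged then, once.
The state is a dict: "clock": time; "q": joint angles; "qd": joint speeds; "joint_torque": joint torques, N m; "position": TCP position; "ee_rot": TCP orientation; "wrist_force": force on the tool from outside, world axes, zero at the start; "moment": the same for the moment, N m; "grip_width": finger opening in mm; "gripper_force": force on a finger pad.
Only numpy, scipy, OpenCV 4.12 (cv2) and the standard library are available. Lean on these libraries where they do the work, as an engineer would, in place of code of your own. Each camera call takes 0.05 s, during which the arm holds its last target. There are 200 camera calls.

## Working session

There is one attempt and no reset: what is moved stays moved. The work goes in short steps, Python scripts to look and compute and a tool call to move; the robot and the scene stay as the last step left them, time stands still between calls to the robot, and variables do not carry over. Pictures are saved under pics/ and viewed, at most 14 in all, crops included, and the job is handed in when it is done.

Besides the shell and the picture viewer there is one more tool, called after "Call:" as name(argument=value, ...), one argument or row to a line, values as JSON. move_arm: Moves the arm, as the interface text tells. Its arguments: {"type":"object","properties":{"motion":{"type":"array"}},"required":["motion"]}

```bash
mkdir -p pics; ls; python3 - <<'E'
from bench import ctrl
import cv2,numpy as np
s=ctrl.observe();print(s)
for n in("scene","top"):
    c=ctrl.capture(n);cv2.imwrite(f"pics/{n}0.png",cv2.resize(c["image"][:,:,::-1],(800,600),interpolation=cv2.INTER_CUBIC))
    np.savez(f"pics/{n}0.npz",**c)
    R=cv2.Rodrigues(np.array(c["rvec"]))[0];print(n,c["K"],-R.T@np.array(c["tvec"]).ravel(),R[2])
E
```

```text
pics
{'clock': 0.0, 'q': array([-1.32763661,  0.60013446, -0.00254673,  1.60012103,  0.00180348,
        0.94291391, -0.07984111]), 'qd': array([-0.00073133, -0.00080961, -0.0001872 ,  0.00084211, -0.00099784,
       -0.00101844, -0.00154933]), 'joint_torque': array([-1.74657973e-03, -7.76426768e+01,  1.56510741e+00, -2.58012003e+01,
        1.24662335e-02,  8.87456088e-03,  1.03750804e-05]), 'position': array([227.83045832, 687.77476477, 230.41333047]), 'ee_rot': array([[-9.49286579e-01,  3.14411936e-01, -3.55253742e-04],
       [ 3.14412103e-01,  9.49285350e-01, -1.53400574e-03],
       [-1.45072542e-04, -1.56790714e-03, -9.99998760e-01]]), 'wrist_force': array([-0.62867046,  0.52216284, -0.49886972]), 'moment': array([-0.02125921, -0.01599594, -0.04293004]), 'gripper_force': 0.0, 'grip_width': 85.32810411979894}
scene [[355.51533634   0.         253.59913055]
 [  0.         355.51533634 192.09057592]
 [  0.           0.           1.        ]] [1112.06465203 -481.21305898  919.0581703 ] [-0.4345584   0.47509207 -0.76514477]
top [[358.1135347    0.         256.61907843]
 [  0.         358.1135347  190.21935874]
 [  0.           0.           1.        ]] [ 479.08211513   25.74205305 1162.44099142] [ 0.16345758  0.00111788 -0.98654973]
```

View pics/scene0.png

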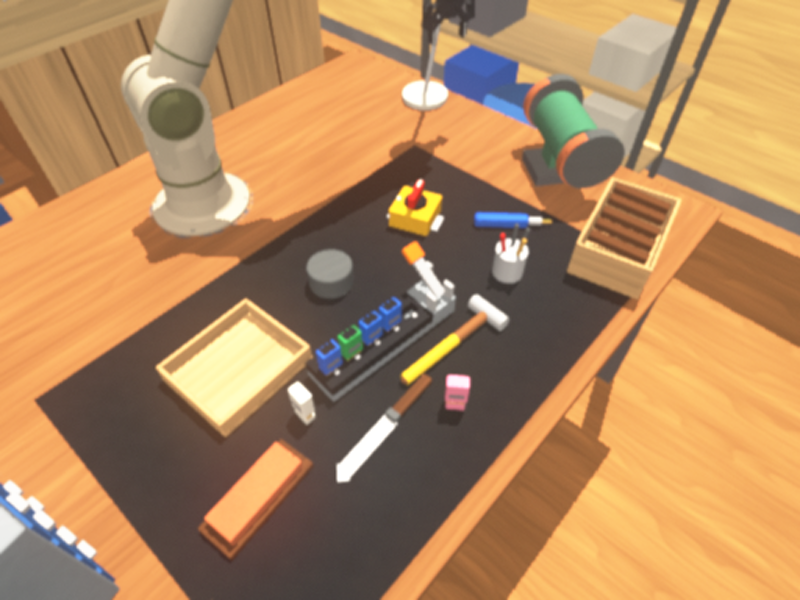

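View pics/top0.png

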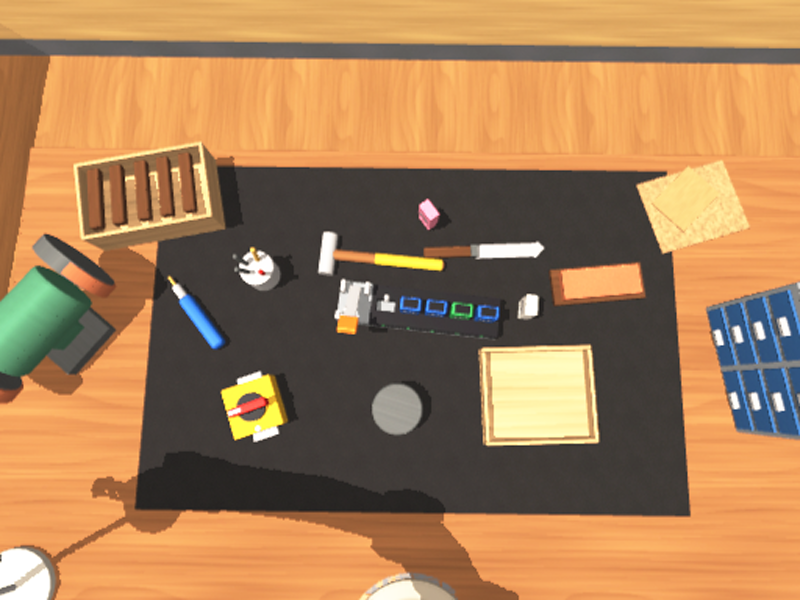

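Top view (800x600 px): packs in the rack are at (410,303), (436,307) and (487,312) in blue and (461,310) in green. The bay at (386,305) is empty. The isolator is at (253,407), the orange pad at (347,325) and the tray at (540,395). Look-alikes are white at (530,305) and pink at (429,213), both outside the rack, so they are not meant. I'll confirm in an enlarged crop.

```bash
cat > h.py <<'E'
import cv2,numpy as np
from bench import ctrl
def load(n,f=None):
    return dict(np.load(f)) if f else ctrl.capture(n)
def ray(c,uv):
    R=cv2.Rodrigues(np.array(c["rvec"],float))[0];t=np.array(c["tvec"],float).ravel()
    uv=np.atleast_2d(uv);d=np.c_[uv,np.ones(len(uv))]@np.linalg.inv(c["K"]).T@R
    return -R.T@t,d
def plane(c,uv,z):
    o,d=ray(c,uv);return o+d*((z-o[2])/d[:,2])[:,None]
def proj(c,P):
    return cv2.projectPoints(np.atleast_2d(np.array(P,float)),np.array(c["rvec"],float),np.array(c["tvec"],float),c["K"],None)[0][:,0]
def mask(c,lo,hi):
    return cv2.inRange(cv2.cvtColor(c["image"],cv2.COLOR_RGB2HSV),np.array(lo),np.array(hi))
def blobs(m,amin=15):
    n,l,s,ce=cv2.connectedComponentsWithStats(m,connectivity=4)
    return [(s[i,4],ce[i],s[i,:4],np.argwhere(l==i)[:,::-1].astype(np.float32)) for i in range(1,n) if s[i,4]>=amin]
E
python3 - <<'E'
from h import *
t=load(0,"pics/top0.npz");s=load(0,"pics/scene0.npz")
a=cv2.resize(t["image"][140:290,130:400],(800,444),interpolation=cv2.INTER_CUBIC)
cv2.imwrite("pics/c1.png",a[:,:,::-1])
b=cv2.resize(s["image"][110:270,180:360],(675,600),interpolation=cv2.INTER_CUBIC)
cv2.imwrite("pics/c2.png",b[:,:,::-1])
for nm,lo,hi in[("blue",(100,120,60),(130,255,255)),("green",(50,120,50),(80,255,255)),("orange",(8,200,180),(16,255,255)),("yellow",(20,180,120),(32,255,255)),("red",(0,180,100),(4,255,255))]:
    for n,c in(("top",t),("scene",s)):
        for A,ce,bb,p in blobs(mask(c,lo,hi)):
            x,y=ce
            if 120<x<420 and 95<y<300: print(nm,n,A,ce.round(1),bb, plane(c,ce,90)[0].round())
E
```

```text
blue top 394 [128.9 205.8] [114 188  30  36] [605. 411.  90.]
blue top 92 [262.3 194.9] [256 189  14  12] [643.  10.  90.]
blue top 96 [278.6 196.7] [272 191  15  12] [638. -40.  90.]
blue top 107 [310.6 200.5] [303 195  17  11] [ 627. -137.   90.]
blue scene 302 [320.3 140.1] [304 136  34  10] [656. 363.  90.]
blue scene 298 [242.8 204.7] [229 190  28  30] [650. -24.  90.]
blue scene 135 [210.2 227.2] [202 217  16  22] [ 637. -144.   90.]
green top 81 [294.6 198.7] [288 193  15  12] [632. -88.  90.]
green scene 95 [223.3 218.1] [216 211  15  17] [642. -97.  90.]
yellow top 82 [261.8 164.5] [240 162  43   6] [737.  12.  90.]
yellow top 96 [260.7 169.7] [240 167  43   6] [721.  15.  90.]
yellow top 90 [174.2 256.3] [167 240  15  32] [456. 267.  90.]
yellow top 16 [143.1 251.8] [142 249   4   7] [469. 360.  90.]
yellow top 21 [148.3 269.5] [146 266   7  10] [418. 341.  90.]
yellow top 18 [155.9 278.4] [150 276  13   6] [393. 317.  90.]
yellow scene 479 [264.8 134.7] [249 119  34  30] [494. 256.  90.]
yellow scene 62 [264.3 160.7] [260 156  10  10] [577. 157.  90.]
yellow scene 15 [285. 217.] [281 214   9   7] [771.  24.  90.]
yellow scene 144 [276.7 230.6] [260 217  34  28] [784. -28.  90.]
yellow scene 17 [270.5 228.5] [266 225  10   8] [766. -34.  90.]
yellow scene 17 [260.6 236.5] [257 233   9   8] [763. -72.  90.]
red scene 64 [264.8 126.2] [261 119  10  14] [463. 292.  90.]
```

View pics/c1.png

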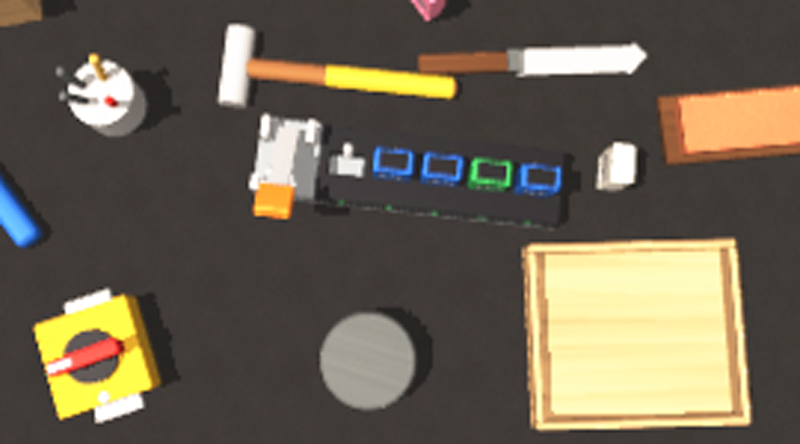

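View pics/c2.png

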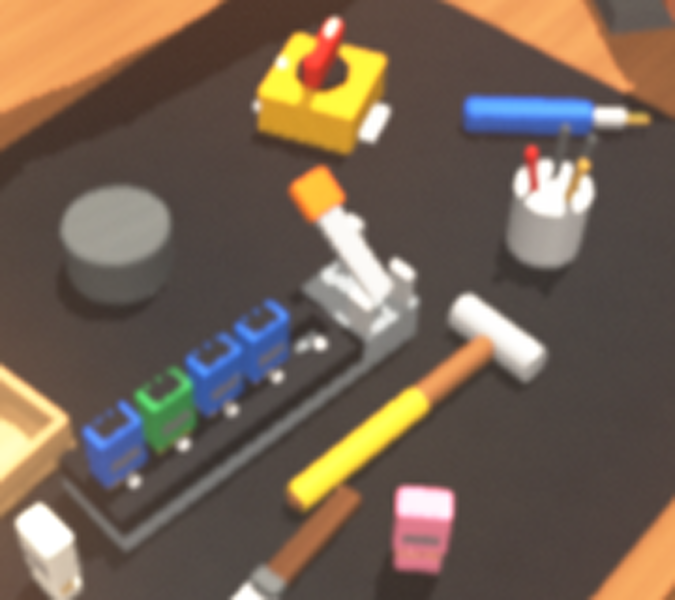

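The crops confirm it: four saturated blue/green packs stand in the bays (blue at crop (393,160), (441,167) and (540,178), green at (491,172)). White and pink lie outside. The isolator's striped end points to +y, so it is on, and the off dot is at (103,398). Measuring now.

```bash
cat > m.py <<'E'
from h import *
def rot(th): return np.array([[np.cos(th),-np.sin(th)],[np.sin(th),np.cos(th)]])
def rect(c,m,z,roi,amin=15):
    k=np.zeros_like(m);x0,y0,x1,y1=roi;k[y0:y1,x0:x1]=m[y0:y1,x0:x1]
    p=np.concatenate([b[3] for b in blobs(k,amin)]);P=plane(c,p,z)[:,:2].astype(np.float32)
    return cv2.minAreaRect(P),P
E
python3 - <<'E'
from m import *
t=load(0,"pics/top0.npz");s=load(0,"pics/scene0.npz")
hsv=cv2.cvtColor(t["image"],cv2.COLOR_RGB2HSV)
th=-0.108;R=rot(th)
for nm,lo,hi,x0,x1 in[("b",(100,110,60),(130,255,255),250,270),("b",(100,110,60),(130,255,255),270,288),("g",(50,110,50),(80,255,255),285,304),("b",(100,110,60),(130,255,255),302,322)]:
    r,P=rect(t,mask(t,lo,hi),101,(x0,180,x1,215));Q=P@R
    print(nm,Q.min(0).round(1),Q.max(0).round(1),"centre far-edge",(R@[Q[:,0].max()-12,Q[:,1].min()+20]).round(1),"mid",(R@((Q.min(0)+Q.max(0))/2)).round(1))
print("yellow",rect(t,mask(t,(20,150,190),(34,255,255)),50,(135,235,190,290),5)[0])
m=mask(t,(0,150,100),(6,255,255))|mask(t,(174,150,100),(180,255,255))
r,P=rect(t,m,90,(135,235,190,290),5);print("red top",r,P.mean(0),len(P))
m=mask(s,(0,150,100),(6,255,255))|mask(s,(174,150,100),(180,255,255))
r,P=rect(s,m,85,(240,110,290,150),5);print("red scene",r,P.mean(0))
for n,c,roi in(("t",t,(205,195,240,220)),("s",s,(250,150,280,175))):
    r,P=rect(c,mask(c,(8,180,150),(22,255,255)),135,roi,8);print("orange",n,r,P.mean(0),len(P))
r,P=rect(t,mask(t,(12,40,90),(30,200,255)),45,(295,215,395,290),300);print("tray",r)
E
```

```text
b [620.4  57.8] [652.6  99.3] centre far-edge [645.3   8.3] mid [641.2   9.5]
b [620.8   7.2] [653.   50.2] centre far-edge [640.3 -42. ] mid [636.3 -40.1]
g [621.  -41.5] [652.8   1.9] centre far-edge [634.7 -90.5] mid [631.  -88.3]
b [620.8 -92.2] [654.  -44.5] centre far-edge [ 630.5 -141. ] mid [ 626.3 -136.7]
yellow ((444.9100646972656, 316.5226135253906), (100.43296813964844, 99.23957824707031), 19.5828800201416)
red top ((447.2812194824219, 308.6074523925781), (18.05071449279785, 64.91663360595703), 20.6566162109375) [448.26022 304.9949 ] 113
red scene ((452.968505859375, 309.5208435058594), (25.955791473388672, 97.294677734375), 23.413856506347656) [457.30222 300.9196 ]
orange t ((597.0892333984375, 126.2380142211914), (35.566368103027344, 30.516693115234375), 83.5194091796875) [597.5189   125.786026] 121
orange s ((604.4228515625, 120.2162094116211), (47.07727813720703, 40.760643005371094), 82.3722152709961) [605.1733   121.327515] 119
tray ((474.7402038574219, -244.35845947265625), (192.79574584960938, 228.4180450439453), 2.219940423965454)
```

```bash
cat > go.py <<'E'
import sys
from h import *
# go.py x y z yaw_of_tool_y_deg -> shift in tool axes
s=ctrl.observe();R=s["ee_rot"];p=s["position"]
print("t",round(s["clock"],2),"p",p.round(1),"F",s["wrist_force"].round(1),"w",round(s["grip_width"],1),"gf",round(s["gripper_force"],1),"q",s["q"].round(2))
yaw=np.degrees(np.arctan2(R[1,1],R[0,1]));print("yaw",yaw.round(1))
for i in range(1,len(sys.argv),4):
    x,y,z,a=map(float,sys.argv[i:i+4]);d=R.T@(np.array([x,y,z])-p);tn=-((a-yaw+90)%180-90)
    print("dx %.1f dy %.1f dz %.1f turn %.1f"%(*d,tn))
E
python3 go.py 445 316.5 130 19.6
```

```text
t 0.1 p [227.8 687.9 230.5] F [ 0.3 -0.2  0.2] w 85.2 gf 0.0 q [-1.33  0.6  -0.    1.6   0.    0.94 -0.08]
yaw 71.7
dx -322.9 dy -284.2 dz 100.9 turn 52.1
```

Call:
move_arm(
  motion=[
    {"jaw": 1, "dx": -323, "dy": -284, "dz": 60, "turn": 52},
    {"jaw": 1, "dx": -323, "dy": -284, "dz": 60, "turn": 52},
    {"jaw": 1, "dx": -323, "dy": -284, "dz": 60, "turn": 52},
    {"jaw": 1, "dx": -323, "dy": -284, "dz": 60, "turn": 52},
    {"jaw": 1, "dx": -323, "dy": -284, "dz": 60, "turn": 52},
    {"jaw": 1, "dx": -323, "dy": -284, "dz": 60, "turn": 52},
    {"jaw": 1, "dx": -323, "dy": -284, "dz": 60, "turn": 52},
    {"jaw": 1, "dx": -323, "dy": -284, "dz": 60, "turn": 52},
    {"jaw": 1, "dx": -323, "dy": -284, "dz": 60, "turn": 52},
    {"jaw": 1, "dx": -323, "dy": -284, "dz": 60, "turn": 52},
    {"jaw": 1, "dx": -323, "dy": -284, "dz": 60, "turn": 52},
    {"jaw": 1, "dx": -323, "dy": -284, "dz": 60, "turn": 52},
    {"jaw": 1, "dx": -323, "dy": -284, "dz": 100, "turn": 52},
    {"jaw": 1, "dx": -323, "dy": -284, "dz": 100, "turn": 52},
    {"jaw": 1, "dx": -323, "dy": -284, "dz": 100, "turn": 52},
    {"jaw": 1, "dx": -323, "dy": -284, "dz": 100, "turn": 52},
    {"jaw": 1, "dx": -323, "dy": -284, "dz": 100, "turn": 52},
  ],
)

```text
clock: 1.52
position: [445.4, 318.0, 132.5]
ee_rot: [[-0.338, 0.941, 0.001], [0.941, 0.338, 0.001], [0.001, 0.001, -1.0]]
wrist_force: [0.2, 0.4, 0.7]
grip_width: 85.6
gripper_force: 0.0
```

```bash
python3 go.py 445 316.5 65 19.6
```

```text
t 1.52 p [445.4 318.  132.5] F [0.2 0.4 0.7] w 85.6 gf 0.0 q [-0.86  0.53  0.19  2.11 -0.19  0.52 -0.18]
yaw 19.7
dx -1.3 dy -0.9 dz 67.5 turn 0.1
```

Call:
move_arm(
  motion=[
    {"jaw": 1, "dx": -1, "dy": -1, "dz": 25, "turn": 0},
    {"jaw": 1, "dx": -1, "dy": -1, "dz": 50, "turn": 0},
    {"jaw": 1, "dx": -1, "dy": -1, "dz": 67, "turn": 0},
    {"jaw": 1, "dx": -1, "dy": -1, "dz": 67, "turn": 0},
    {"jaw": -1, "dx": -1, "dy": -1, "dz": 67, "turn": 0},
    {"jaw": -1, "dx": -1, "dy": -1, "dz": 67, "turn": 0},
    {"jaw": -1, "dx": -1, "dy": -1, "dz": 67, "turn": 0},
    {"jaw": -1, "dx": -1, "dy": -1, "dz": 67, "turn": 0},
    {"jaw": -1, "dx": -1, "dy": -1, "dz": 67, "turn": 0},
    {"jaw": -1, "dx": -1, "dy": -1, "dz": 67, "turn": 0},
    {"jaw": -1, "dx": -1, "dy": -1, "dz": 67, "turn": 0},
    {"jaw": -1, "dx": -1, "dy": -1, "dz": 67, "turn": 0},
    {"jaw": -1, "dx": -1, "dy": -1, "dz": 67, "turn": 0},
    {"jaw": -1, "dx": -1, "dy": -1, "dz": 67, "turn": 0},
  ],
)

```text
clock: 2.68
position: [444.6, 315.9, 65.2]
ee_rot: [[-0.336, 0.942, 0.0], [0.942, 0.336, 0.001], [0.001, 0.0, -1.0]]
wrist_force: [-1.7, -2.4, 13.6]
grip_width: 14.9
gripper_force: 60.6
```

```bash
python3 go.py 445 316.5 65 19.6
```

```text
t 2.68 p [444.6 315.9  65.2] F [-1.7 -2.4 13.6] w 14.9 gf 60.6 q [-0.81  0.64  0.14  2.15 -0.23  0.37 -0.15]
yaw 19.7
dx 0.4 dy 0.6 dz 0.2 turn 0.1
```

Call:
move_arm(
  motion=[
    {"jaw": -1, "dx": 0, "dy": 0, "dz": -1, "turn": -7},
    {"jaw": -1, "dx": 0, "dy": 0, "dz": -1, "turn": -14},
    {"jaw": -1, "dx": 0, "dy": 0, "dz": -1, "turn": -21},
    {"jaw": -1, "dx": 0, "dy": 0, "dz": -1, "turn": -28},
    {"jaw": -1, "dx": 0, "dy": 0, "dz": -1, "turn": -35},
    {"jaw": -1, "dx": 0, "dy": 0, "dz": -1, "turn": -42},
    {"jaw": -1, "dx": 0, "dy": 0, "dz": -1, "turn": -49},
    {"jaw": -1, "dx": 0, "dy": 0, "dz": -1, "turn": -56},
    {"jaw": -1, "dx": 0, "dy": 0, "dz": -1, "turn": -63},
    {"jaw": -1, "dx": 0, "dy": 0, "dz": -1, "turn": -70},
    {"jaw": -1, "dx": 0, "dy": 0, "dz": -1, "turn": -77},
    {"jaw": -1, "dx": 0, "dy": 0, "dz": -1, "turn": -84},
    {"jaw": -1, "dx": 0, "dy": 0, "dz": -1, "turn": -90},
    {"jaw": -1, "dx": 0, "dy": 0, "dz": -1, "turn": -91},
    {"jaw": -1, "dx": 0, "dy": 0, "dz": -1, "turn": -91},
    {"jaw": -1, "dx": 0, "dy": 0, "dz": -1, "turn": -91},
    {"jaw": -1, "dx": 0, "dy": 0, "dz": -1, "turn": -91},
  ],
)

```text
clock: 4.1
position: [445.3, 317.2, 65.4]
ee_rot: [[-0.936, -0.351, 0.001], [-0.351, 0.936, 0.003], [-0.002, 0.002, -1.0]]
wrist_force: [1.5, 4.6, -4.5]
grip_width: 14.8
gripper_force: 63.4
```

```bash
python3 go.py 445 316.5 65 19.6
```

```text
t 4.1 p [445.3 317.2  65.4] F [ 1.5  4.6 -4.5] w 14.8 gf 63.4 q [-0.55  0.64 -0.25  2.13  0.38  0.41  0.83]
yaw 110.6
dx 0.6 dy -0.5 dz 0.4 turn -89.0
```

Turned. Opening and lifting clear, then checking in the picture.

Call:
move_arm(
  motion=[
    {"jaw": 1, "dx": 0, "dy": 0, "dz": 0, "turn": 0},
    {"jaw": 1, "dx": 0, "dy": 0, "dz": 0, "turn": 0},
    {"jaw": 1, "dx": 0, "dy": 0, "dz": 0, "turn": 0},
    {"jaw": 1, "dx": 0, "dy": 0, "dz": 0, "turn": 0},
    {"jaw": 1, "dx": 0, "dy": 0, "dz": 0, "turn": 0},
    {"jaw": 1, "dx": 0, "dy": 0, "dz": 0, "turn": 0},
    {"jaw": 1, "dx": 0, "dy": 0, "dz": -40, "turn": 0},
    {"jaw": 1, "dx": 0, "dy": 0, "dz": -80, "turn": 0},
    {"jaw": 1, "dx": 0, "dy": 0, "dz": -120, "turn": 0},
    {"jaw": 1, "dx": 0, "dy": 0, "dz": -150, "turn": 0},
    {"jaw": 1, "dx": 0, "dy": 0, "dz": -150, "turn": 0},
    {"jaw": 1, "dx": 0, "dy": 0, "dz": -150, "turn": 0},
  ],
)

```text
clock: 5.1
position: [445.4, 316.1, 217.2]
ee_rot: [[-0.936, -0.353, 0.003], [-0.353, 0.936, 0.002], [-0.004, 0.001, -1.0]]
wrist_force: [-0.2, 0.8, -0.8]
grip_width: 85.7
gripper_force: 0.0
```

```bash
python3 go.py 630.5 -141 180 -5.8 && python3 - <<'E'
from m import *
c=load("scene");
m=mask(c,(0,150,100),(6,255,255))|mask(c,(174,150,100),(180,255,255))
k=np.zeros_like(m);k[110:150,240:290]=m[110:150,240:290]
for b in blobs(k,5): print(b[:3], cv2.minAreaRect(plane(c,b[3],85)[:,:2].astype(np.float32)))
cv2.imwrite("pics/s1.png",cv2.resize(c["image"][60:300,100:420],(800,600),interpolation=cv2.INTER_CUBIC)[:,:,::-1])
E
```

```text
t 5.1 p [445.4 316.1 217.2] F [-0.2  0.8 -0.8] w 85.7 gf 0.0 q [-0.44  0.43 -0.39  2.01  0.24  0.74  0.96]
yaw 110.6
dx -11.9 dy -493.0 dz 36.9 turn -63.6
(np.int32(165), array([266.43636364, 124.47272727]), array([256, 119,  20,  12], dtype=int32)) ((454.822998046875, 305.5252990722656), (70.02030944824219, 62.4583740234375), 41.59137725830078)
```

View pics/s1.png

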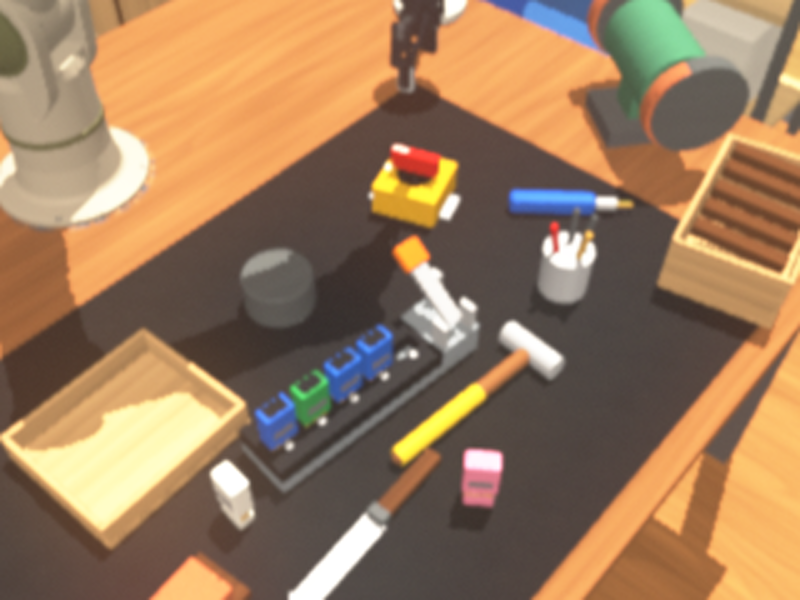

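The isolator is off: the striped end at crop (400,150) lies on the white-dot side, and all four packs are still in place. Next, the first pack, the blue one at the far end.

Call:
move_arm(
  motion=[
    {"jaw": 1, "dx": -12, "dy": -493, "dz": 0, "turn": 116},
    {"jaw": 1, "dx": -12, "dy": -493, "dz": 0, "turn": 116},
    {"jaw": 1, "dx": -12, "dy": -493, "dz": 0, "turn": 116},
    {"jaw": 1, "dx": -12, "dy": -493, "dz": 0, "turn": 116},
    {"jaw": 1, "dx": -12, "dy": -493, "dz": 0, "turn": 116},
    {"jaw": 1, "dx": -12, "dy": -493, "dz": 0, "turn": 116},
    {"jaw": 1, "dx": -12, "dy": -493, "dz": 0, "turn": 116},
    {"jaw": 1, "dx": -12, "dy": -493, "dz": 0, "turn": 116},
    {"jaw": 1, "dx": -12, "dy": -493, "dz": 0, "turn": 116},
    {"jaw": 1, "dx": -12, "dy": -493, "dz": 0, "turn": 116},
    {"jaw": 1, "dx": -12, "dy": -493, "dz": 0, "turn": 116},
    {"jaw": 1, "dx": -12, "dy": -493, "dz": 0, "turn": 116},
    {"jaw": 1, "dx": -12, "dy": -493, "dz": 0, "turn": 116},
    {"jaw": 1, "dx": -12, "dy": -493, "dz": 0, "turn": 116},
    {"jaw": 1, "dx": -12, "dy": -493, "dz": 0, "turn": 116},
    {"jaw": 1, "dx": -12, "dy": -493, "dz": 30, "turn": 116},
    {"jaw": 1, "dx": -12, "dy": -493, "dz": 60, "turn": 116},
    {"jaw": 1, "dx": -12, "dy": -493, "dz": 60, "turn": 116},
    {"jaw": 1, "dx": -12, "dy": -493, "dz": 60, "turn": 116},
  ],
)

```text
clock: 6.73
position: [628.3, -140.7, 152.9]
ee_rot: [[0.091, 0.996, -0.006], [0.996, -0.091, 0.0], [-0.0, -0.006, -1.0]]
wrist_force: [0.3, -1.1, 0.3]
grip_width: 85.4
gripper_force: 0.0
```

```bash
python3 go.py 630.5 -141 68 -5.8; python3 - <<'E'
from m import *
for n in("top","scene"):
    c=load(n);np.savez(f"pics/{n}2.npz",**c)
    print(n,proj(c,[630.5,-141,101]))
t=load("top","pics/top2.npz")
a=t["image"][150:270,230:400];a=cv2.resize(a,(800,565),interpolation=cv2.INTER_CUBIC);cv2.imwrite("pics/t2.png",a[:,:,::-1])
E
```

```text
t 6.73 p [ 628.3 -140.7  152.9] F [ 0.3 -1.1  0.3] w 85.4 gf 0.0 q [ 0.01  0.6   0.19  1.87 -0.16  0.7   0.2 ]
yaw -5.2
dx -0.0 dy 2.7 dz 84.9 turn 0.6
top [[312.63607313 198.94367305]]
scene [[209.05443421 223.16552919]]
```

View pics/t2.png

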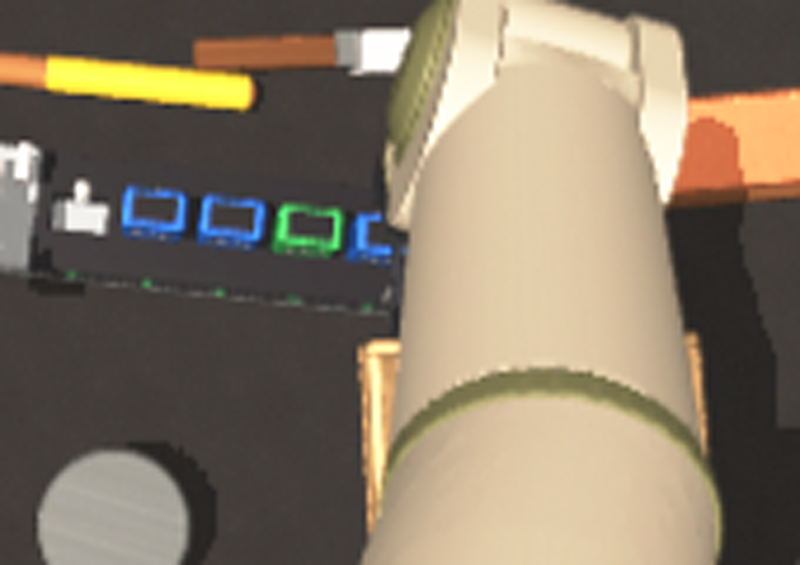

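The arm hides the pack, but its visible edge is where it was. Descending to grip it.

Call:
move_arm(
  motion=[
    {"jaw": 1, "dx": 0, "dy": 2.5, "dz": 15, "turn": 0.5},
    {"jaw": 1, "dx": 0, "dy": 2.5, "dz": 30, "turn": 0.5},
    {"jaw": 1, "dx": 0, "dy": 2.5, "dz": 50, "turn": 0.5},
    {"jaw": 1, "dx": 0, "dy": 2.5, "dz": 70, "turn": 0.5},
    {"jaw": 1, "dx": 0, "dy": 2.5, "dz": 85, "turn": 0.5},
    {"jaw": 1, "dx": 0, "dy": 2.5, "dz": 90, "turn": 0.5},
    {"jaw": 1, "dx": 0, "dy": 2.5, "dz": 90, "turn": 0.5},
    {"jaw": -1, "dx": 0, "dy": 2.5, "dz": 90, "turn": 0.5},
    {"jaw": -1, "dx": 0, "dy": 2.5, "dz": 90, "turn": 0.5},
    {"jaw": -1, "dx": 0, "dy": 2.5, "dz": 90, "turn": 0.5},
    {"jaw": -1, "dx": 0, "dy": 2.5, "dz": 90, "turn": 0.5},
    {"jaw": -1, "dx": 0, "dy": 2.5, "dz": 90, "turn": 0.5},
    {"jaw": -1, "dx": 0, "dy": 2.5, "dz": 90, "turn": 0.5},
    {"jaw": -1, "dx": 0, "dy": 2.5, "dz": 90, "turn": 0.5},
    {"jaw": -1, "dx": 0, "dy": 2.5, "dz": 90, "turn": 0.5},
    {"jaw": -1, "dx": 0, "dy": 2.5, "dz": 90, "turn": 0.5},
  ],
)

```text
clock: 8.17
position: [631.7, -141.3, 65.7]
ee_rot: [[0.101, 0.995, -0.001], [0.995, -0.101, 0.0], [0.0, -0.001, -1.0]]
wrist_force: [-3.3, 0.5, 6.5]
grip_width: 23.6
gripper_force: 61.0
```

```bash
python3 go.py 630.5 -141 180 -5.8
```

```text
t 8.17 p [ 631.7 -141.3   65.7] F [-3.3  0.5  6.5] w 23.6 gf 61.0 q [ 0.04  0.72  0.15  1.91 -0.2   0.53  0.22]
yaw -5.8
dx 0.2 dy -1.4 dz -114.3 turn -0.0
```

Call:
move_arm(
  motion=[
    {"jaw": -1, "dx": 0, "dy": 0, "dz": -5, "turn": 0},
    {"jaw": -1, "dx": 0, "dy": 0, "dz": -10, "turn": 0},
    {"jaw": -1, "dx": 0, "dy": 0, "dz": -20, "turn": 0},
    {"jaw": -1, "dx": 0, "dy": 0, "dz": -30, "turn": 0},
    {"jaw": -1, "dx": 0, "dy": 0, "dz": -50, "turn": 0},
    {"jaw": -1, "dx": 0, "dy": 0, "dz": -70, "turn": 0},
    {"jaw": -1, "dx": 0, "dy": 0, "dz": -90, "turn": 0},
    {"jaw": -1, "dx": 0, "dy": 0, "dz": -110, "turn": 0},
    {"jaw": -1, "dx": 0, "dy": 0, "dz": -110, "turn": 0},
    {"jaw": -1, "dx": 0, "dy": 0, "dz": -110, "turn": 0},
  ],
)

```text
clock: 9.0
position: [634.1, -141.7, 177.7]
ee_rot: [[0.101, 0.995, 0.005], [0.995, -0.101, -0.001], [-0.0, 0.005, -1.0]]
wrist_force: [-0.4, -0.0, -0.8]
grip_width: 23.3
gripper_force: 60.5
```

```bash
python3 - <<'E'
from m import *
t=load("top");r,P=rect(t,mask(t,(12,40,90),(30,200,255)),45,(295,215,395,290),100);print("tray",r)
s=load("scene");m=mask(s,(15,40,90),(30,200,255))
for b in blobs(m,1500): print(b[:3])
b=[b for b in blobs(m,1500) if 90<b[1][0]<210 and 180<b[1][1]<290]
if b:
  h=cv2.convexHull(b[0][3]);print("scene z45",cv2.minAreaRect(plane(s,h[:,0],45)[:,:2].astype(np.float32)),h[h[:,0,0].argmin()],h[h[:,0,1].argmax()],h[h[:,0,0].argmax()],h[h[:,0,1].argmin()])
cv2.imwrite("pics/s3.png",cv2.resize(s["image"][120:330,80:360],(800,600),interpolation=cv2.INTER_CUBIC)[:,:,::-1])
E
python3 go.py 515 -300 180 2 
```

```text
tray ((476.73553466796875, -243.39833068847656), (224.36782836914062, 255.69679260253906), 0.6757991909980774)
(np.int32(56348), array([242.83573507,  76.93401718]), array([  0,   0, 512, 384], dtype=int32))
(np.int32(25012), array([440.32880217, 300.2243723 ]), array([325, 179, 187, 205], dtype=int32))
(np.int32(4766), array([150.04196391, 233.3497692 ]), array([100, 191, 100,  89], dtype=int32))
scene z45 ((488.46844482421875, -250.33091735839844), (219.57139587402344, 230.88916015625), 2.408571720123291) [[100. 237.]] [[144. 279.]] [[199. 228.]] [[155. 191.]]
t 9.1 p [ 632.7 -141.3  175.5] F [ 0.1  0.1 -0.6] w 23.1 gf 60.5 q [ 0.    0.57  0.2   1.84 -0.16  0.74  0.19]
yaw -5.8
dx -169.8 dy -101.0 dz -4.6 turn -7.8
```

View pics/s3.png

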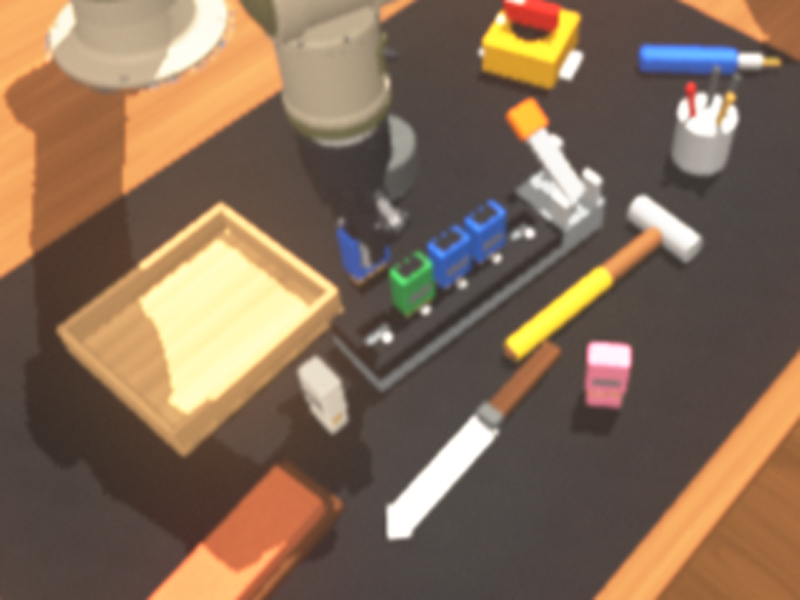

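The pack is held (crop (362,250)), the tray has not moved, and the other packs are in place. Carrying it to the tray.

Call:
move_arm(
  motion=[
    {"jaw": -1, "dx": -32, "dy": -23, "dz": 0, "turn": -1},
    {"jaw": -1, "dx": -63, "dy": -46, "dz": 0, "turn": -3},
    {"jaw": -1, "dx": -95, "dy": -68, "dz": 0, "turn": -5},
    {"jaw": -1, "dx": -126, "dy": -91, "dz": 0, "turn": -7},
    {"jaw": -1, "dx": -158, "dy": -114, "dz": 0, "turn": -8},
    {"jaw": -1, "dx": -189, "dy": -137, "dz": 0, "turn": -8},
    {"jaw": -1, "dx": -189, "dy": -137, "dz": 0, "turn": -8},
    {"jaw": -1, "dx": -189, "dy": -137, "dz": 0, "turn": -8},
    {"jaw": -1, "dx": -189, "dy": -137, "dz": 30, "turn": -8},
    {"jaw": -1, "dx": -189, "dy": -137, "dz": 60, "turn": -8},
    {"jaw": -1, "dx": -189, "dy": -137, "dz": 90, "turn": -8},
    {"jaw": -1, "dx": -189, "dy": -137, "dz": 100, "turn": -8},
    {"jaw": -1, "dx": -189, "dy": -137, "dz": 100, "turn": -8},
    {"jaw": -1, "dx": -189, "dy": -137, "dz": 100, "turn": -8},
  ],
)

```text
clock: 10.27
position: [477.5, -314.8, 75.1]
ee_rot: [[-0.039, 0.999, -0.001], [0.999, 0.039, 0.001], [0.001, -0.001, -1.0]]
wrist_force: [0.8, 0.4, -0.2]
grip_width: 23.3
gripper_force: 60.4
```

```bash
cat >> m.py <<'E'
def tray(tag=None):
    s=load("scene");m=mask(s,(15,40,90),(30,200,255));m[300:]=0;m[:,260:]=0;m[:150]=0
    b=max(blobs(m,500),key=lambda b:b[0]);p=b[3]
    L=p[p[:,0]==p[:,0].min()].mean(0);Rr=p[p[:,0]==p[:,0].max()].mean(0);T=p[p[:,1]==p[:,1].min()].mean(0)
    q=plane(s,[L,Rr,T],45);print("tray centre",((q[0]+q[1])/2)[:2].round(1),"diag",np.hypot(*(q[1]-q[0])[:2]).round(),"top corner",q[2,:2].round())
    return s
E
python3 go.py 477.5 -316 56 2; python3 -c "
from m import *
s=tray()"
```

```text
t 10.27 p [ 477.5 -314.8   75.1] F [ 0.8  0.4 -0.2] w 23.3 gf 60.4 q [ 0.42  0.64  0.1   2.08 -0.14  0.43  0.66]
yaw 2.2
dx -1.2 dy -0.0 dz 19.1 turn 0.2
tray centre [ 488.  -255.6] diag 291.0 top corner [ 380. -143.]
```

```bash
python3 - <<'E'
from m import *
t=load("top");s=load("scene");R=rot(np.radians(2.2))
co=np.array([[-95,-110],[95,-110],[95,110],[-95,110]])
for z in(45,0):
  P=np.c_[co@R.T+[475,-248],[z]*4]
  for n,c in(("s",s),("t",t)): print(z,n,proj(c,P).round(1).tolist())
im=np.hstack([cv2.resize(s["image"][180:290,90:210],(400,367),interpolation=cv2.INTER_CUBIC),cv2.resize(t["image"][210:300,290:390],(400,360),interpolation=cv2.INTER_CUBIC)[:367] if 0 else cv2.resize(t["image"][210:302,290:390],(400,367),interpolation=cv2.INTER_CUBIC)])
cv2.imwrite("pics/tr.png",im[:,:,::-1])
E
```

```text
45 s [[98.3, 234.3], [139.4, 271.9], [197.7, 220.8], [156.5, 190.2]]
45 t [[383.6, 282.8], [378.4, 220.1], [308.0, 222.0], [311.2, 284.7]]
0 s [[103.4, 242.5], [143.5, 279.5], [199.6, 229.2], [159.4, 198.9]]
0 t [[378.6, 281.5], [373.8, 221.3], [306.0, 223.1], [309.0, 283.4]]
```

View pics/tr.png

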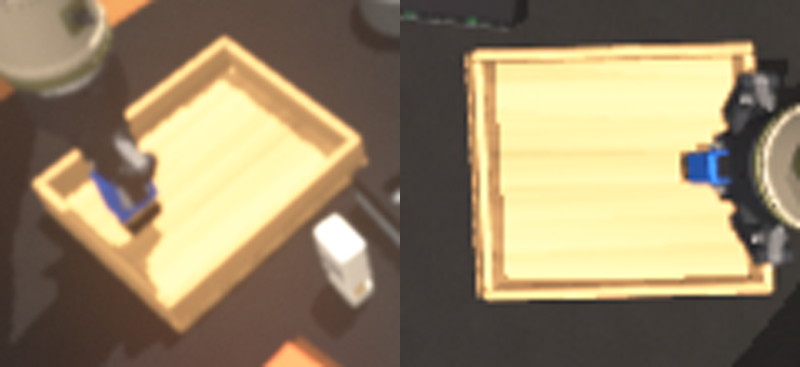

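The tray rim matches my estimate of (475, -249). The pack is inside the walls, at left crop (125,200). Lowering and releasing.

Call:
move_arm(
  motion=[
    {"jaw": -1, "dx": -1, "dy": 0, "dz": 10, "turn": 0},
    {"jaw": -1, "dx": -1, "dy": 0, "dz": 18, "turn": 0},
    {"jaw": -1, "dx": -1, "dy": 0, "dz": 20, "turn": 0},
    {"jaw": -1, "dx": -1, "dy": 0, "dz": 20, "turn": 0},
    {"jaw": 0.3, "dx": -1, "dy": 0, "dz": 20, "turn": 0},
    {"jaw": 0.3, "dx": -1, "dy": 0, "dz": 20, "turn": 0},
    {"jaw": 0.3, "dx": -1, "dy": 0, "dz": 20, "turn": 0},
    {"jaw": 0.3, "dx": -1, "dy": 0, "dz": 20, "turn": 0},
    {"jaw": 0.3, "dx": -1, "dy": 0, "dz": 20, "turn": 0},
    {"jaw": 0.3, "dx": -1, "dy": 0, "dz": 0, "turn": 0},
    {"jaw": 0.3, "dx": -1, "dy": 0, "dz": -30, "turn": 0},
    {"jaw": 1, "dx": -1, "dy": 0, "dz": -70, "turn": 0},
    {"jaw": 1, "dx": -1, "dy": 0, "dz": -90, "turn": 0},
    {"jaw": 1, "dx": -1, "dy": 0, "dz": -90, "turn": 0},
    {"jaw": 1, "dx": -1, "dy": 0, "dz": -90, "turn": 0},
  ],
)

```text
clock: 11.67
position: [477.7, -316.8, 166.7]
ee_rot: [[-0.038, 0.999, 0.003], [0.999, 0.038, -0.001], [-0.001, 0.003, -1.0]]
wrist_force: [-0.2, -0.1, -0.6]
grip_width: 85.2
gripper_force: 0.0
```

```bash
python3 go.py 635.3 -91 166 -5.8 635.3 -91 63 -5.8; python3 -c "
from m import *
s=tray()
for b in blobs(mask(s,(100,110,60),(130,255,255)))+blobs(mask(s,(50,110,50),(80,255,255))):
    if 100<b[1][0]<300 and 160<b[1][1]<290: print(b[0],b[1].round(),b[2])
"
```

```text
t 11.67 p [ 477.7 -316.8  166.7] F [-0.2 -0.1 -0.6] w 85.2 gf 0.0 q [ 0.39  0.5   0.14  2.02 -0.11  0.62  0.64]
yaw 2.2
dx 219.6 dy 166.1 dz 0.8 turn 8.0
dx 219.8 dy 165.8 dz 103.8 turn 8.0
tray centre [ 487.3 -255. ] diag 291.0 top corner [ 380. -143.]
326 [243. 205.] [229 190  28  30]
46 [127. 238.] [121 232  13  12]
128 [223. 219.] [216 209  15  21]
```

Call:
move_arm(
  motion=[
    {"jaw": 1, "dx": 220, "dy": 167, "dz": 0, "turn": 8},
    {"jaw": 1, "dx": 220, "dy": 167, "dz": 0, "turn": 8},
    {"jaw": 1, "dx": 220, "dy": 167, "dz": 0, "turn": 8},
    {"jaw": 1, "dx": 220, "dy": 167, "dz": 0, "turn": 8},
    {"jaw": 1, "dx": 220, "dy": 167, "dz": 0, "turn": 8},
    {"jaw": 1, "dx": 220, "dy": 167, "dz": 0, "turn": 8},
    {"jaw": 1, "dx": 220, "dy": 167, "dz": 0, "turn": 8},
    {"jaw": 1, "dx": 220, "dy": 167, "dz": 0, "turn": 8},
    {"jaw": 1, "dx": 220, "dy": 167, "dz": 15, "turn": 8},
    {"jaw": 1, "dx": 220, "dy": 167, "dz": 20, "turn": 8},
    {"jaw": 1, "dx": 220, "dy": 167, "dz": 20, "turn": 8},
    {"jaw": 1, "dx": 220, "dy": 167, "dz": 20, "turn": 8},
  ],
)

```text
clock: 12.72
position: [634.6, -91.0, 144.3]
ee_rot: [[0.102, 0.995, -0.002], [0.995, -0.102, -0.0], [-0.0, -0.002, -1.0]]
wrist_force: [0.4, -0.8, -0.3]
grip_width: 85.5
gripper_force: 0.0
```

```bash
python3 go.py 636 -91 64 -5.8
```

```text
t 12.72 p [634.6 -91.  144.3] F [ 0.4 -0.8 -0.3] w 85.5 gf 0.0 q [-0.08  0.61  0.2   1.88 -0.18  0.67  0.13]
yaw -5.9
dx 0.2 dy 1.5 dz 80.3 turn -0.1
```

Call:
move_arm(
  motion=[
    {"jaw": 1, "dx": 0, "dy": 1, "dz": 25, "turn": 0},
    {"jaw": 1, "dx": 0, "dy": 1, "dz": 55, "turn": 0},
    {"jaw": 1, "dx": 0, "dy": 1, "dz": 75, "turn": 0},
    {"jaw": 1, "dx": 0, "dy": 1, "dz": 80, "turn": 0},
    {"jaw": 1, "dx": 0, "dy": 1, "dz": 80, "turn": 0},
    {"jaw": -1, "dx": 0, "dy": 1, "dz": 80, "turn": 0},
    {"jaw": -1, "dx": 0, "dy": 1, "dz": 80, "turn": 0},
    {"jaw": -1, "dx": 0, "dy": 1, "dz": 80, "turn": 0},
    {"jaw": -1, "dx": 0, "dy": 1, "dz": 80, "turn": 0},
    {"jaw": -1, "dx": 0, "dy": 1, "dz": 80, "turn": 0},
    {"jaw": -1, "dx": 0, "dy": 1, "dz": 80, "turn": 0},
    {"jaw": -1, "dx": 0, "dy": 1, "dz": 80, "turn": 0},
    {"jaw": -1, "dx": 0, "dy": 1, "dz": 80, "turn": 0},
    {"jaw": -1, "dx": 0, "dy": 1, "dz": 75, "turn": 0},
    {"jaw": -1, "dx": 0, "dy": 1, "dz": 65, "turn": 0},
    {"jaw": -1, "dx": 0, "dy": 1, "dz": 50, "turn": 0},
    {"jaw": -1, "dx": 0, "dy": 1, "dz": 25, "turn": 0},
    {"jaw": -1, "dx": 0, "dy": 1, "dz": 0, "turn": 0},
    {"jaw": -1, "dx": 0, "dy": 1, "dz": -30, "turn": 0},
    {"jaw": -1, "dx": 0, "dy": 1, "dz": -30, "turn": 0},
  ],
)

```text
clock: 14.38
position: [639.7, -91.3, 181.8]
ee_rot: [[0.102, 0.995, 0.009], [0.995, -0.102, -0.001], [0.0, 0.009, -1.0]]
wrist_force: [1.8, -0.1, -1.1]
grip_width: 23.2
gripper_force: 60.2
```

```bash
python3 go.py 477.5 -266 75 2; python3 -c "
from m import *
s=tray()
for b in blobs(mask(s,(100,110,60),(130,255,255)))+blobs(mask(s,(50,110,50),(80,255,255))):
    if 100<b[1][0]<300 and 160<b[1][1]<290: print(b[0],b[1].round(),b[2])
"
```

```text
t 14.38 p [639.7 -91.3 181.8] F [ 1.8 -0.1 -1.1] w 23.2 gf 60.2 q [-0.09  0.56  0.22  1.85 -0.17  0.74  0.12]
yaw -5.9
dx -190.4 dy -144.5 dz 105.4 turn -7.9
tray centre [ 488.4 -254. ] diag 289.0 top corner [ 376. -140.]
336 [242. 205.] [230 190  27  31]
90 [128. 240.] [121 233  14  17]
85 [218. 198.] [214 190   9  16]
```

Call:
move_arm(
  motion=[
    {"jaw": -1, "dx": -32, "dy": -23, "dz": 0, "turn": -1},
    {"jaw": -1, "dx": -63, "dy": -46, "dz": 0, "turn": -3},
    {"jaw": -1, "dx": -95, "dy": -69, "dz": 0, "turn": -5},
    {"jaw": -1, "dx": -126, "dy": -92, "dz": 0, "turn": -7},
    {"jaw": -1, "dx": -158, "dy": -116, "dz": 0, "turn": -8},
    {"jaw": -1, "dx": -190, "dy": -139, "dz": 0, "turn": -8},
    {"jaw": -1, "dx": -190, "dy": -139, "dz": 0, "turn": -8},
    {"jaw": -1, "dx": -190, "dy": -139, "dz": 0, "turn": -8},
    {"jaw": -1, "dx": -190, "dy": -139, "dz": 30, "turn": -8},
    {"jaw": -1, "dx": -190, "dy": -139, "dz": 60, "turn": -8},
    {"jaw": -1, "dx": -190, "dy": -139, "dz": 80, "turn": -8},
    {"jaw": -1, "dx": -190, "dy": -139, "dz": 80, "turn": -8},
    {"jaw": -1, "dx": -190, "dy": -139, "dz": 80, "turn": -8},
  ],
)

```text
clock: 15.52
position: [479.2, -264.3, 94.5]
ee_rot: [[-0.039, 0.999, -0.002], [0.999, 0.039, 0.001], [0.001, -0.002, -1.0]]
wrist_force: [0.3, -0.1, -0.6]
grip_width: 23.3
gripper_force: 60.0
```

```bash
python3 go.py 477.5 -266 56 2; python3 -c "
from m import *
s=tray()
cv2.imwrite('pics/s4.png',cv2.resize(s['image'][150:300,80:300],(792,540),interpolation=cv2.INTER_CUBIC)[:,:,::-1])
"
```

```text
t 15.52 p [ 479.2 -264.3   94.5] F [ 0.3 -0.1 -0.6] w 23.3 gf 60.0 q [ 0.32  0.59  0.11  2.12 -0.15  0.44  0.59]
yaw 2.3
dx -1.7 dy -1.7 dz 38.5 turn 0.3
tray centre [ 487.3 -255. ] diag 291.0 top corner [ 376. -140.]
```

View pics/s4.png

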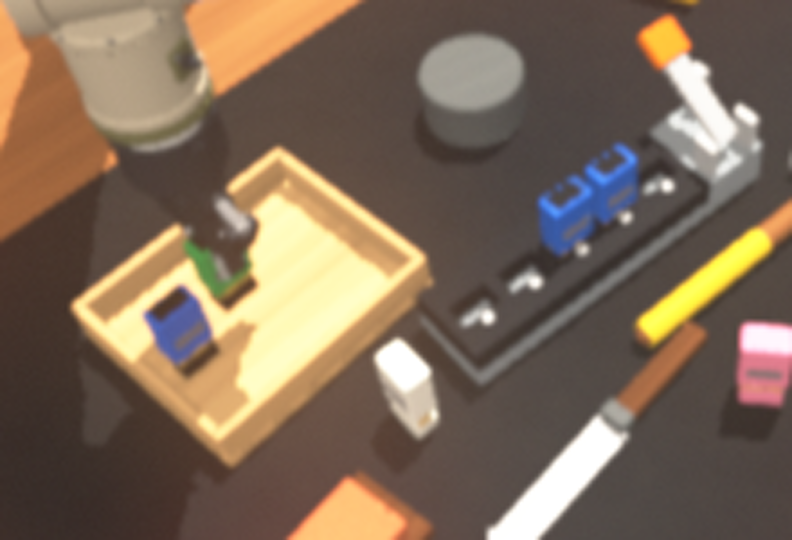

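The blue pack stands in the tray at crop (180,325), and the green one hangs beside it at (220,270). Lowering and releasing.

Call:
move_arm(
  motion=[
    {"jaw": -1, "dx": -1, "dy": 0, "dz": 20, "turn": 0},
    {"jaw": -1, "dx": -1, "dy": 0, "dz": 36, "turn": 0},
    {"jaw": -1, "dx": -1, "dy": 0, "dz": 39, "turn": 0},
    {"jaw": -1, "dx": -1, "dy": 0, "dz": 39, "turn": 0},
    {"jaw": 0.3, "dx": -1, "dy": 0, "dz": 39, "turn": 0},
    {"jaw": 0.3, "dx": -1, "dy": 0, "dz": 39, "turn": 0},
    {"jaw": 0.3, "dx": -1, "dy": 0, "dz": 39, "turn": 0},
    {"jaw": 0.3, "dx": -1, "dy": 0, "dz": 39, "turn": 0},
    {"jaw": 0.3, "dx": -1, "dy": 0, "dz": 39, "turn": 0},
    {"jaw": 0.3, "dx": -1, "dy": 0, "dz": 20, "turn": 0},
    {"jaw": 0.3, "dx": -1, "dy": 0, "dz": -10, "turn": 0},
    {"jaw": 1, "dx": -1, "dy": 0, "dz": -50, "turn": 0},
    {"jaw": 1, "dx": -1, "dy": 0, "dz": -70, "turn": 0},
    {"jaw": 1, "dx": -1, "dy": 0, "dz": -70, "turn": 0},
    {"jaw": 1, "dx": -1, "dy": 0, "dz": -70, "turn": 0},
  ],
)

```text
clock: 16.82
position: [479.7, -266.6, 166.7]
ee_rot: [[-0.038, 0.999, 0.003], [0.999, 0.038, -0.001], [-0.001, 0.003, -1.0]]
wrist_force: [-0.7, -1.2, -0.9]
grip_width: 85.7
gripper_force: 0.0
```

```bash
python3 go.py 640.5 -42 144 -5.8; python3 -c "
from m import *
s=tray()"
```

```text
t 16.82 p [ 479.7 -266.6  166.7] F [-0.7 -1.2 -0.9] w 85.7 gf 0.0 q [ 0.3   0.48  0.15  2.08 -0.13  0.59  0.57]
yaw 2.2
dx 218.3 dy 169.2 dz 23.0 turn 8.0
tray centre [ 487.3 -255. ] diag 291.0 top corner [ 380. -143.]
```

Call:
move_arm(
  motion=[
    {"jaw": 1, "dx": 218, "dy": 170, "dz": 0, "turn": 8},
    {"jaw": 1, "dx": 218, "dy": 170, "dz": 0, "turn": 8},
    {"jaw": 1, "dx": 218, "dy": 170, "dz": 0, "turn": 8},
    {"jaw": 1, "dx": 218, "dy": 170, "dz": 0, "turn": 8},
    {"jaw": 1, "dx": 218, "dy": 170, "dz": 0, "turn": 8},
    {"jaw": 1, "dx": 218, "dy": 170, "dz": 0, "turn": 8},
    {"jaw": 1, "dx": 218, "dy": 170, "dz": 0, "turn": 8},
    {"jaw": 1, "dx": 218, "dy": 170, "dz": 0, "turn": 8},
    {"jaw": 1, "dx": 218, "dy": 170, "dz": 15, "turn": 8},
    {"jaw": 1, "dx": 218, "dy": 170, "dz": 20, "turn": 8},
    {"jaw": 1, "dx": 218, "dy": 170, "dz": 20, "turn": 8},
    {"jaw": 1, "dx": 218, "dy": 170, "dz": 20, "turn": 8},
  ],
)

```text
clock: 17.87
position: [639.7, -42.8, 144.3]
ee_rot: [[0.102, 0.995, -0.002], [0.995, -0.102, -0.0], [-0.001, -0.002, -1.0]]
wrist_force: [0.8, -0.7, 0.7]
grip_width: 85.4
gripper_force: 0.0
```

```bash
python3 go.py 641 -42 64 -5.8
```

```text
t 17.87 p [639.7 -42.8 144.3] F [ 0.8 -0.7  0.7] w 85.4 gf 0.0 q [-0.16  0.61  0.21  1.88 -0.2   0.67  0.07]
yaw -5.9
dx 0.9 dy 1.4 dz 80.3 turn -0.1
```

Call:
move_arm(
  motion=[
    {"jaw": 1, "dx": 1, "dy": 1, "dz": 25, "turn": 0},
    {"jaw": 1, "dx": 1, "dy": 1, "dz": 55, "turn": 0},
    {"jaw": 1, "dx": 1, "dy": 1, "dz": 75, "turn": 0},
    {"jaw": 1, "dx": 1, "dy": 1, "dz": 80, "turn": 0},
    {"jaw": 1, "dx": 1, "dy": 1, "dz": 80, "turn": 0},
    {"jaw": -1, "dx": 1, "dy": 1, "dz": 80, "turn": 0},
    {"jaw": -1, "dx": 1, "dy": 1, "dz": 80, "turn": 0},
    {"jaw": -1, "dx": 1, "dy": 1, "dz": 80, "turn": 0},
    {"jaw": -1, "dx": 1, "dy": 1, "dz": 80, "turn": 0},
    {"jaw": -1, "dx": 1, "dy": 1, "dz": 80, "turn": 0},
    {"jaw": -1, "dx": 1, "dy": 1, "dz": 80, "turn": 0},
    {"jaw": -1, "dx": 1, "dy": 1, "dz": 80, "turn": 0},
    {"jaw": -1, "dx": 1, "dy": 1, "dz": 80, "turn": 0},
    {"jaw": -1, "dx": 1, "dy": 1, "dz": 75, "turn": 0},
    {"jaw": -1, "dx": 1, "dy": 1, "dz": 65, "turn": 0},
    {"jaw": -1, "dx": 1, "dy": 1, "dz": 50, "turn": 0},
    {"jaw": -1, "dx": 1, "dy": 1, "dz": 25, "turn": 0},
    {"jaw": -1, "dx": 1, "dy": 1, "dz": 0, "turn": 0},
    {"jaw": -1, "dx": 1, "dy": 1, "dz": -30, "turn": 0},
    {"jaw": -1, "dx": 1, "dy": 1, "dz": -30, "turn": 0},
  ],
)

```text
clock: 19.53
position: [644.9, -41.8, 181.8]
ee_rot: [[0.102, 0.995, 0.009], [0.995, -0.102, -0.0], [0.001, 0.009, -1.0]]
wrist_force: [-0.3, -0.2, -1.8]
grip_width: 23.4
gripper_force: 60.2
```

```bash
python3 go.py 477.5 -216 75 2; python3 -c "
from m import *
s=tray()
for b in blobs(mask(s,(100,110,60),(130,255,255)))+blobs(mask(s,(50,110,50),(80,255,255))):
    if 100<b[1][0]<300 and 160<b[1][1]<290: print(b[0],b[1].round(),b[2])
"
```

```text
t 19.53 p [644.9 -41.8 181.8] F [-0.3 -0.2 -1.8] w 23.4 gf 60.2 q [-0.18  0.56  0.23  1.85 -0.19  0.74  0.06]
yaw -5.9
dx -190.5 dy -149.8 dz 105.3 turn -7.9
tray centre [ 487.3 -255. ] diag 291.0 top corner [ 380. -143.]
104 [232. 188.] [228 180  10  16]
161 [249. 201.] [242 190  15  22]
109 [128. 240.] [121 233  15  17]
86 [143. 231.] [137 224  13  16]
```

Call:
move_arm(
  motion=[
    {"jaw": -1, "dx": -32, "dy": -24, "dz": 0, "turn": -1},
    {"jaw": -1, "dx": -63, "dy": -48, "dz": 0, "turn": -3},
    {"jaw": -1, "dx": -95, "dy": -72, "dz": 0, "turn": -5},
    {"jaw": -1, "dx": -126, "dy": -96, "dz": 0, "turn": -7},
    {"jaw": -1, "dx": -158, "dy": -120, "dz": 0, "turn": -8},
    {"jaw": -1, "dx": -190, "dy": -145, "dz": 0, "turn": -8},
    {"jaw": -1, "dx": -190, "dy": -145, "dz": 0, "turn": -8},
    {"jaw": -1, "dx": -190, "dy": -145, "dz": 0, "turn": -8},
    {"jaw": -1, "dx": -190, "dy": -145, "dz": 30, "turn": -8},
    {"jaw": -1, "dx": -190, "dy": -145, "dz": 60, "turn": -8},
    {"jaw": -1, "dx": -190, "dy": -145, "dz": 80, "turn": -8},
    {"jaw": -1, "dx": -190, "dy": -145, "dz": 80, "turn": -8},
    {"jaw": -1, "dx": -190, "dy": -145, "dz": 80, "turn": -8},
  ],
)

```text
clock: 20.67
position: [478.4, -214.6, 94.6]
ee_rot: [[-0.039, 0.999, -0.002], [0.999, 0.039, 0.001], [0.001, -0.002, -1.0]]
wrist_force: [0.2, 0.2, -1.9]
grip_width: 23.3
gripper_force: 59.9
```

```bash
python3 go.py 477.5 -216 56 2; python3 -c "
from m import *
s=tray()
for b in blobs(mask(s,(100,110,60),(130,255,255)))+blobs(mask(s,(50,110,50),(80,255,255))):
    if 100<b[1][0]<300 and 160<b[1][1]<290: print(b[0],b[1].round(),b[2])
"
```

```text
t 20.67 p [ 478.4 -214.6   94.6] F [ 0.2  0.2 -1.9] w 23.3 gf 59.9 q [ 0.23  0.57  0.12  2.18 -0.17  0.4   0.53]
yaw 2.2
dx -1.5 dy -0.9 dz 38.6 turn 0.2
tray centre [ 487.7 -253.5] diag 289.0 top corner [ 394. -142.]
163 [249. 200.] [242 190  15  22]
37 [151. 212.] [147 207   8  13]
94 [128. 240.] [121 233  15  17]
89 [143. 230.] [137 224  14  16]
```

Call:
move_arm(
  motion=[
    {"jaw": -1, "dx": 0, "dy": 0, "dz": 20, "turn": 0},
    {"jaw": -1, "dx": 0, "dy": 0, "dz": 36, "turn": 0},
    {"jaw": -1, "dx": 0, "dy": 0, "dz": 39, "turn": 0},
    {"jaw": -1, "dx": 0, "dy": 0, "dz": 39, "turn": 0},
    {"jaw": 0.3, "dx": 0, "dy": 0, "dz": 39, "turn": 0},
    {"jaw": 0.3, "dx": 0, "dy": 0, "dz": 39, "turn": 0},
    {"jaw": 0.3, "dx": 0, "dy": 0, "dz": 39, "turn": 0},
    {"jaw": 0.3, "dx": 0, "dy": 0, "dz": 39, "turn": 0},
    {"jaw": 0.3, "dx": 0, "dy": 0, "dz": 39, "turn": 0},
    {"jaw": 0.3, "dx": 0, "dy": 0, "dz": 20, "turn": 0},
    {"jaw": 0.3, "dx": 0, "dy": 0, "dz": -10, "turn": 0},
    {"jaw": 1, "dx": 0, "dy": 0, "dz": -50, "turn": 0},
    {"jaw": 1, "dx": 0, "dy": 0, "dz": -70, "turn": 0},
    {"jaw": 1, "dx": 0, "dy": 0, "dz": -70, "turn": 0},
    {"jaw": 1, "dx": 0, "dy": 0, "dz": -70, "turn": 0},
  ],
)

```text
clock: 21.97
position: [478.8, -215.6, 166.6]
ee_rot: [[-0.038, 0.999, 0.003], [0.999, 0.038, -0.001], [-0.001, 0.003, -1.0]]
wrist_force: [-0.7, 0.5, -0.3]
grip_width: 85.1
gripper_force: 0.0
```

```bash
python3 go.py 645 8 144 -5.8; python3 -c "
from m import *
s=tray()"
```

```text
t 21.97 p [ 478.8 -215.6  166.6] F [-0.7  0.5 -0.3] w 85.1 gf 0.0 q [ 0.19  0.46  0.17  2.13 -0.14  0.56  0.5 ]
yaw 2.2
dx 217.1 dy 174.5 dz 22.9 turn 8.0
tray centre [ 488.4 -254. ] diag 289.0 top corner [ 378. -161.]
```

Call:
move_arm(
  motion=[
    {"jaw": 1, "dx": 217, "dy": 175, "dz": 0, "turn": 8},
    {"jaw": 1, "dx": 217, "dy": 175, "dz": 0, "turn": 8},
    {"jaw": 1, "dx": 217, "dy": 175, "dz": 0, "turn": 8},
    {"jaw": 1, "dx": 217, "dy": 175, "dz": 0, "turn": 8},
    {"jaw": 1, "dx": 217, "dy": 175, "dz": 0, "turn": 8},
    {"jaw": 1, "dx": 217, "dy": 175, "dz": 0, "turn": 8},
    {"jaw": 1, "dx": 217, "dy": 175, "dz": 0, "turn": 8},
    {"jaw": 1, "dx": 217, "dy": 175, "dz": 0, "turn": 8},
    {"jaw": 1, "dx": 217, "dy": 175, "dz": 15, "turn": 8},
    {"jaw": 1, "dx": 217, "dy": 175, "dz": 20, "turn": 8},
    {"jaw": 1, "dx": 217, "dy": 175, "dz": 20, "turn": 8},
    {"jaw": 1, "dx": 217, "dy": 175, "dz": 20, "turn": 8},
  ],
)

```text
clock: 23.02
position: [643.9, 7.2, 144.2]
ee_rot: [[0.102, 0.995, -0.002], [0.995, -0.102, -0.0], [-0.001, -0.002, -1.0]]
wrist_force: [-0.5, 0.1, 0.2]
grip_width: 85.3
gripper_force: 0.0
```

```bash
python3 go.py 645.5 8 64 -5.8
```

```text
t 23.02 p [643.9   7.2 144.2] F [-0.5  0.1  0.2] w 85.3 gf 0.0 q [-0.25  0.61  0.23  1.88 -0.21  0.68  0.01]
yaw -5.9
dx 1.0 dy 1.7 dz 80.2 turn -0.1
```

Call:
move_arm(
  motion=[
    {"jaw": 1, "dx": 1, "dy": 1, "dz": 25, "turn": 0},
    {"jaw": 1, "dx": 1, "dy": 1, "dz": 55, "turn": 0},
    {"jaw": 1, "dx": 1, "dy": 1, "dz": 75, "turn": 0},
    {"jaw": 1, "dx": 1, "dy": 1, "dz": 80, "turn": 0},
    {"jaw": 1, "dx": 1, "dy": 1, "dz": 80, "turn": 0},
    {"jaw": -1, "dx": 1, "dy": 1, "dz": 80, "turn": 0},
    {"jaw": -1, "dx": 1, "dy": 1, "dz": 80, "turn": 0},
    {"jaw": -1, "dx": 1, "dy": 1, "dz": 80, "turn": 0},
    {"jaw": -1, "dx": 1, "dy": 1, "dz": 80, "turn": 0},
    {"jaw": -1, "dx": 1, "dy": 1, "dz": 80, "turn": 0},
    {"jaw": -1, "dx": 1, "dy": 1, "dz": 80, "turn": 0},
    {"jaw": -1, "dx": 1, "dy": 1, "dz": 80, "turn": 0},
    {"jaw": -1, "dx": 1, "dy": 1, "dz": 80, "turn": 0},
    {"jaw": -1, "dx": 1, "dy": 1, "dz": 75, "turn": 0},
    {"jaw": -1, "dx": 1, "dy": 1, "dz": 65, "turn": 0},
    {"jaw": -1, "dx": 1, "dy": 1, "dz": 50, "turn": 0},
    {"jaw": -1, "dx": 1, "dy": 1, "dz": 25, "turn": 0},
    {"jaw": -1, "dx": 1, "dy": 1, "dz": 0, "turn": 0},
    {"jaw": -1, "dx": 1, "dy": 1, "dz": -30, "turn": 0},
    {"jaw": -1, "dx": 1, "dy": 1, "dz": -30, "turn": 0},
  ],
)

```text
clock: 24.68
position: [649.0, 8.5, 181.7]
ee_rot: [[0.102, 0.995, 0.009], [0.995, -0.102, 0.001], [0.001, 0.009, -1.0]]
wrist_force: [0.9, -0.5, -0.6]
grip_width: 23.7
gripper_force: 61.6
```

```bash
python3 go.py 477.5 -167 75 2; python3 -c "
from m import *
s=tray()
for b in blobs(mask(s,(100,110,60),(130,255,255)))+blobs(mask(s,(50,110,50),(80,255,255))):
    if 100<b[1][0]<300 and 160<b[1][1]<290: print(b[0],b[1].round(),b[2])
"
```

```text
t 24.68 p [649.    8.5 181.7] F [ 0.9 -0.5 -0.6] w 23.7 gf 61.6 q [-0.27  0.57  0.25  1.85 -0.2   0.74 -0.01]
yaw -5.9
dx -192.2 dy -153.7 dz 105.0 turn -7.9
tray centre [ 486.6 -254.5] diag 292.0 top corner [ 380. -143.]
107 [246. 178.] [242 171  10  16]
96 [157. 219.] [151 212  13  17]
140 [129. 240.] [120 232  18  18]
106 [143. 230.] [136 223  15  17]
```

Call:
move_arm(
  motion=[
    {"jaw": -1, "dx": -26, "dy": -24, "dz": 0, "turn": -1},
    {"jaw": -1, "dx": -52, "dy": -48, "dz": 0, "turn": -2},
    {"jaw": -1, "dx": -78, "dy": -71, "dz": 0, "turn": -4},
    {"jaw": -1, "dx": -104, "dy": -95, "dz": 0, "turn": -6},
    {"jaw": -1, "dx": -130, "dy": -119, "dz": 0, "turn": -7},
    {"jaw": -1, "dx": -157, "dy": -142, "dz": 0, "turn": -8},
    {"jaw": -1, "dx": -183, "dy": -166, "dz": 0, "turn": -8},
    {"jaw": -1, "dx": -209, "dy": -190, "dz": 0, "turn": -8},
    {"jaw": -1, "dx": -209, "dy": -190, "dz": 0, "turn": -8},
    {"jaw": -1, "dx": -209, "dy": -190, "dz": 0, "turn": -8},
    {"jaw": -1, "dx": -209, "dy": -190, "dz": 30, "turn": -8},
    {"jaw": -1, "dx": -209, "dy": -190, "dz": 60, "turn": -8},
    {"jaw": -1, "dx": -209, "dy": -190, "dz": 75, "turn": -8},
    {"jaw": -1, "dx": -209, "dy": -190, "dz": 75, "turn": -8},
    {"jaw": -1, "dx": -209, "dy": -190, "dz": 75, "turn": -8},
  ],
)

```text
clock: 25.98
position: [436.0, -179.1, 99.7]
ee_rot: [[-0.039, 0.999, -0.002], [0.999, 0.039, 0.001], [0.001, -0.002, -1.0]]
wrist_force: [-0.2, 0.2, -0.8]
grip_width: 23.0
gripper_force: 61.4
```

```bash
python3 go.py 435 -180 56 2; python3 -c "
from m import *
s=tray()
cv2.imwrite('pics/s5.png',cv2.resize(s['image'][150:300,80:300],(792,540),interpolation=cv2.INTER_CUBIC)[:,:,::-1])
"
```

```text
t 25.98 p [ 436.  -179.1   99.7] F [-0.2  0.2 -0.8] w 23.0 gf 61.4 q [ 0.18  0.53  0.12  2.29 -0.19  0.34  0.51]
yaw 2.2
dx -0.9 dy -1.0 dz 43.7 turn 0.2
tray centre [ 488.4 -254. ] diag 289.0 top corner [ 416. -139.]
```

View pics/s5.png

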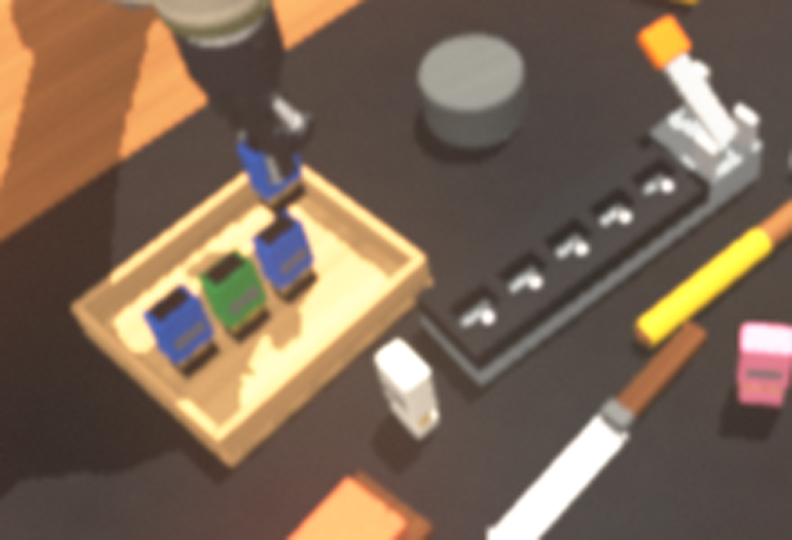

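Three packs stand in the tray at (180,325), (235,290) and (283,252). The fourth hangs over the free corner, and the rack is empty. Lowering with a narrow release.

Call:
move_arm(
  motion=[
    {"jaw": -1, "dx": 0, "dy": 0, "dz": 20, "turn": 0},
    {"jaw": -1, "dx": 0, "dy": 0, "dz": 38, "turn": 0},
    {"jaw": -1, "dx": 0, "dy": 0, "dz": 44, "turn": 0},
    {"jaw": -1, "dx": 0, "dy": 0, "dz": 44, "turn": 0},
    {"jaw": -0.1, "dx": 0, "dy": 0, "dz": 44, "turn": 0},
    {"jaw": -0.1, "dx": 0, "dy": 0, "dz": 44, "turn": 0},
    {"jaw": -0.1, "dx": 0, "dy": 0, "dz": 44, "turn": 0},
    {"jaw": -0.1, "dx": 0, "dy": 0, "dz": 44, "turn": 0},
    {"jaw": -0.1, "dx": 0, "dy": 0, "dz": 44, "turn": 0},
    {"jaw": -0.1, "dx": 0, "dy": 0, "dz": 25, "turn": 0},
    {"jaw": -0.1, "dx": 0, "dy": 0, "dz": -5, "turn": 0},
    {"jaw": -0.1, "dx": 0, "dy": 0, "dz": -45, "turn": 0},
    {"jaw": -1, "dx": 0, "dy": 0, "dz": -85, "turn": 0},
    {"jaw": -1, "dx": 0, "dy": 0, "dz": -120, "turn": 0},
    {"jaw": -1, "dx": 0, "dy": 0, "dz": -120, "turn": 0},
    {"jaw": -1, "dx": 0, "dy": 0, "dz": -120, "turn": 0},
  ],
)

```text
clock: 27.37
position: [436.6, -179.9, 222.4]
ee_rot: [[-0.038, 0.999, 0.005], [0.999, 0.038, -0.001], [-0.001, 0.005, -1.0]]
wrist_force: [-0.7, 0.0, -1.5]
grip_width: -0.3
gripper_force: 0.0
```

```bash
python3 go.py 600 122 200 2 600 122 150 2; python3 - <<'E'
from m import *
s=tray();R=rot(np.radians(2.2))
for nm,lo,hi in(("b",(100,110,60),(130,255,255)),("g",(50,110,50),(80,255,255))):
  for b in blobs(mask(s,lo,hi)):
    if 100<b[1][0]<300 and 160<b[1][1]<290: print(nm,b[0],b[1].round(),b[2],(plane(s,b[1],70)[0,:2]-[475,-249])@R)
# orange pad triangulated from top & scene
t=load("top");L=[]
for c,roi in((t,(205,195,240,220)),(s,(250,150,280,175))):
    m=mask(c,(8,180,150),(22,255,255));k=np.zeros_like(m);k[roi[1]:roi[3],roi[0]:roi[2]]=m[roi[1]:roi[3],roi[0]:roi[2]]
    b=max(blobs(k,8),key=lambda b:b[0]);L.append(ray(c,b[1]))
(o1,d1),(o2,d2)=L;A=np.c_[d1[0],-d2[0]];q=np.linalg.lstsq(A,o2-o1,rcond=None)[0];print("pad",o1+d1[0]*q[0],o2+d2[0]*q[1])
E
```

```text
t 27.37 p [ 436.6 -179.9  222.4] F [-0.7  0.  -1.5] w -0.3 gf 0.0 q [ 0.09  0.31  0.23  2.19 -0.12  0.65  0.45]
yaw 2.2
dx 295.5 dy 174.7 dz 23.0 turn 0.2
dx 295.5 dy 174.5 dz 73.0 turn 0.2
tray centre [ 487.7 -253.5] diag 289.0 top corner [ 381. -142.]
b 192 [158. 210.] [151 197  14  31] [-9.04766008 51.17332295]
b 85 [128. 240.] [121 233  14  16] [  7.26456485 -70.90143992]
g 80 [144. 230.] [138 224  12  15] [ 14.07375308 -21.79740717]
pad [598.85700837 126.56289473 126.12622997] [599.80621164 127.64088823 126.34081239]
```

All four packs are inside the tray, and the pad is at about (598,126,135). Moving over the lever with the gripper shut.

Call:
move_arm(
  motion=[
    {"jaw": -1, "dx": 298, "dy": 171, "dz": 0, "turn": 8},
    {"jaw": -1, "dx": 298, "dy": 171, "dz": 0, "turn": 8},
    {"jaw": -1, "dx": 298, "dy": 171, "dz": 0, "turn": 8},
    {"jaw": -1, "dx": 298, "dy": 171, "dz": 0, "turn": 8},
    {"jaw": -1, "dx": 298, "dy": 171, "dz": 0, "turn": 8},
    {"jaw": -1, "dx": 298, "dy": 171, "dz": 0, "turn": 8},
    {"jaw": -1, "dx": 298, "dy": 171, "dz": 0, "turn": 8},
    {"jaw": -1, "dx": 298, "dy": 171, "dz": 0, "turn": 8},
    {"jaw": -1, "dx": 298, "dy": 171, "dz": 0, "turn": 8},
    {"jaw": -1, "dx": 298, "dy": 171, "dz": 0, "turn": 8},
    {"jaw": -1, "dx": 298, "dy": 171, "dz": 30, "turn": 8},
    {"jaw": -1, "dx": 298, "dy": 171, "dz": 65, "turn": 8},
    {"jaw": -1, "dx": 298, "dy": 171, "dz": 65, "turn": 8},
    {"jaw": -1, "dx": 298, "dy": 171, "dz": 65, "turn": 8},
  ],
)

```text
clock: 28.63
position: [593.4, 122.8, 153.3]
ee_rot: [[0.103, 0.995, -0.006], [0.995, -0.103, -0.002], [-0.003, -0.005, -1.0]]
wrist_force: [0.1, -1.0, 0.8]
grip_width: -0.2
gripper_force: 0.0
```

```bash
python3 go.py 597 125 95 -5.8; python3 - <<'E'
from m import *
s=tray()
cv2.imwrite('pics/s6.png',cv2.resize(s['image'][110:240,120:320],(800,520),interpolation=cv2.INTER_CUBIC)[:,:,::-1])
E
```

```text
t 28.63 p [593.4 122.8 153.3] F [ 0.1 -1.   0.8] w -0.2 gf 0.0 q [-0.44  0.56  0.21  1.95 -0.18  0.65 -0.22]
yaw -5.9
dx 2.7 dy 3.7 dz 58.2 turn -0.1
tray centre [ 488.3 -254.1] diag 295.0 top corner [ 381. -142.]
```

View pics/s6.png

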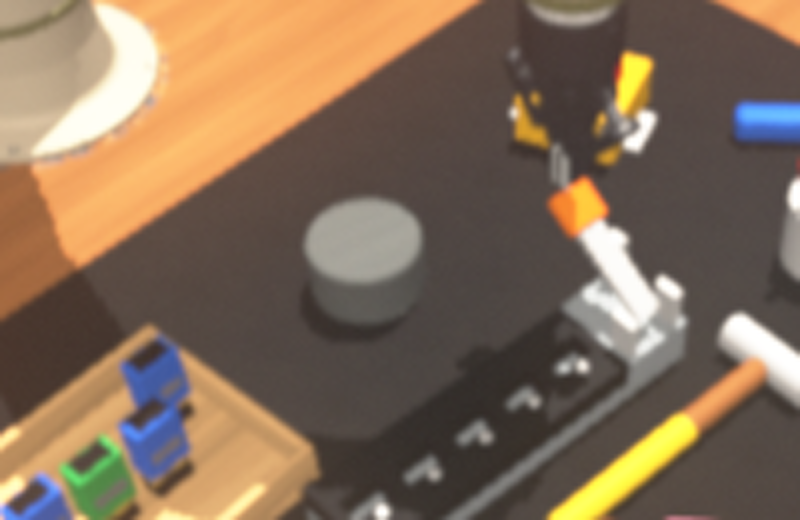

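The shut fingertips at (560,178) are just behind and left of the orange pad's centre at (578,203). I'm shifting about 6 mm each way and pressing down gently.

Call:
move_arm(
  motion=[
    {"jaw": -1, "dx": 6, "dy": 6, "dz": 0, "turn": 0},
    {"jaw": -1, "dx": 6, "dy": 6, "dz": 10, "turn": 0},
    {"jaw": -1, "dx": 6, "dy": 6, "dz": 15, "turn": 0},
    {"jaw": -1, "dx": 6, "dy": 6, "dz": 20, "turn": 0},
    {"jaw": -1, "dx": 6, "dy": 6, "dz": 25, "turn": 0},
    {"jaw": -1, "dx": 6, "dy": 6, "dz": 30, "turn": 0},
    {"jaw": -1, "dx": 6, "dy": 6, "dz": 35, "turn": 0},
    {"jaw": -1, "dx": 6, "dy": 6, "dz": 40, "turn": 0},
    {"jaw": -1, "dx": 6, "dy": 6, "dz": 40, "turn": 0},
  ],
)

```text
clock: 29.43
position: [601.5, 129.9, 114.3]
ee_rot: [[0.101, 0.995, -0.001], [0.995, -0.101, -0.0], [-0.0, -0.001, -1.0]]
wrist_force: [1.7, -0.2, 0.4]
grip_width: -0.0
gripper_force: 0.5
```

```bash
python3 - <<'E'
from m import *
s=load("scene");t=load("top");o=ctrl.observe();print(o["position"],o["wrist_force"],proj(s,o["position"]),proj(t,o["position"]))
im=np.hstack([cv2.resize(s['image'][120:220,210:310],(400,400),interpolation=cv2.INTER_CUBIC),cv2.resize(t['image'][160:260,190:290],(400,400),interpolation=cv2.INTER_CUBIC)])
cv2.imwrite('pics/s7.png',im[:,:,::-1])
E
```

```text
[602.0134184  129.80886114 115.0846967 ] [0.42991047 0.00360897 1.6835103 ] [[264.69498845 163.36560922]] [[221.44474075 206.77305865]]
```

View pics/s7.png

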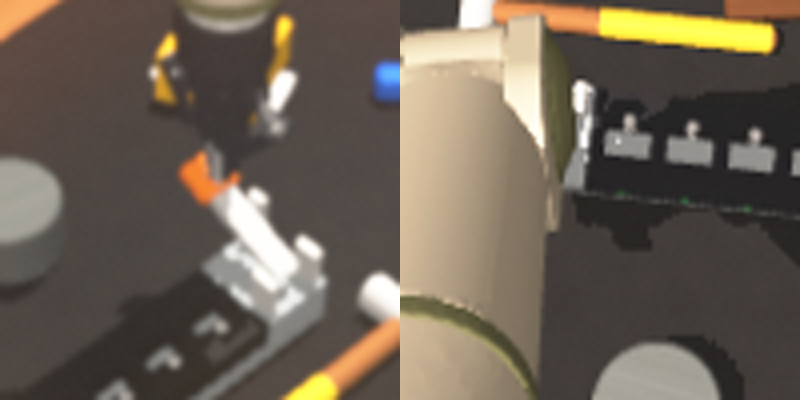

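The pad has moved down and toward the robot, to crop (208,178), and the fingertips are on it. I'm drifting back about 5 mm while continuing down.

Call:
move_arm(
  motion=[
    {"jaw": -1, "dx": -2, "dy": -2, "dz": 4, "turn": 0},
    {"jaw": -1, "dx": -4, "dy": -4, "dz": 8, "turn": 0},
    {"jaw": -1, "dx": -4, "dy": -5, "dz": 13, "turn": 0},
    {"jaw": -1, "dx": -4, "dy": -5, "dz": 18, "turn": 0},
    {"jaw": -1, "dx": -4, "dy": -5, "dz": 22, "turn": 0},
    {"jaw": -1, "dx": -4, "dy": -5, "dz": 26, "turn": 0},
    {"jaw": -1, "dx": -4, "dy": -5, "dz": 30, "turn": 0},
    {"jaw": -1, "dx": -4, "dy": -5, "dz": 30, "turn": 0},
    {"jaw": -1, "dx": -4, "dy": -5, "dz": 30, "turn": 0},
  ],
)

```text
clock: 30.28
position: [596.4, 126.2, 84.8]
ee_rot: [[0.102, 0.995, -0.0], [0.995, -0.102, -0.0], [-0.0, -0.0, -1.0]]
wrist_force: [-0.7, 0.2, 0.2]
grip_width: 0.1
gripper_force: 0.0
```

```bash
python3 - <<'E'
from m import *
s=load("scene");o=ctrl.observe();print(o["position"],o["wrist_force"],proj(s,o["position"]))
for b in blobs(mask(s,(5,180,120),(22,255,255)),8):
    if 240<b[1][0]<290 and 140<b[1][1]<190: print(b[:3])
E
```

```text
[596.578883   126.28177795  85.04673169] [ 0.60275689  0.07383909 -0.10847992] [[262.54674911 169.69797237]]
(np.int32(38), array([256.57894737, 170.65789474]), array([253, 166,   8,  10], dtype=int32))
```

Call:
move_arm(
  motion=[
    {"jaw": -1, "dx": 0, "dy": 0, "dz": -30, "turn": 0},
    {"jaw": -1, "dx": 0, "dy": 0, "dz": -65, "turn": 0},
    {"jaw": -1, "dx": 0, "dy": 0, "dz": -100, "turn": 0},
    {"jaw": -1, "dx": 0, "dy": 0, "dz": -125, "turn": 0},
    {"jaw": 1, "dx": 0, "dy": 0, "dz": -125, "turn": 0},
    {"jaw": 1, "dx": 0, "dy": 0, "dz": -125, "turn": 0},
    {"jaw": 1, "dx": 0, "dy": 0, "dz": -125, "turn": 0},
  ],
)

```text
clock: 30.92
position: [596.1, 126.5, 210.0]
ee_rot: [[0.101, 0.995, -0.0], [0.995, -0.101, 0.0], [0.0, -0.0, -1.0]]
wrist_force: [0.2, 0.3, 0.2]
grip_width: 35.6
gripper_force: 0.0
```

```bash
python3 go.py 445 316.5 150 110.2; python3 - <<'E'
from m import *
s=tray()
for b in blobs(mask(s,(5,180,120),(22,255,255)),8):
    if 240<b[1][0]<290 and 140<b[1][1]<190: print(b[:3])
cv2.imwrite('pics/s8.png',cv2.resize(s['image'][110:290,90:330],(800,600),interpolation=cv2.INTER_CUBIC)[:,:,::-1])
E
```

```text
t 30.92 p [596.1 126.5 210. ] F [0.2 0.3 0.2] w 35.6 gf 0.0 q [-0.46  0.49  0.24  1.9  -0.16  0.76 -0.24]
yaw -5.8
dx 173.7 dy -169.6 dz 60.0 turn 64.0
tray centre [ 486.  -253.8] diag 291.0 top corner [ 381. -142.]
(np.int32(207), array([262.36714976, 142.38647343]), array([249, 133,  33,  18], dtype=int32))
(np.int32(24), array([255.625     , 170.58333333]), array([253, 166,   7,  10], dtype=int32))
```

View pics/s8.png

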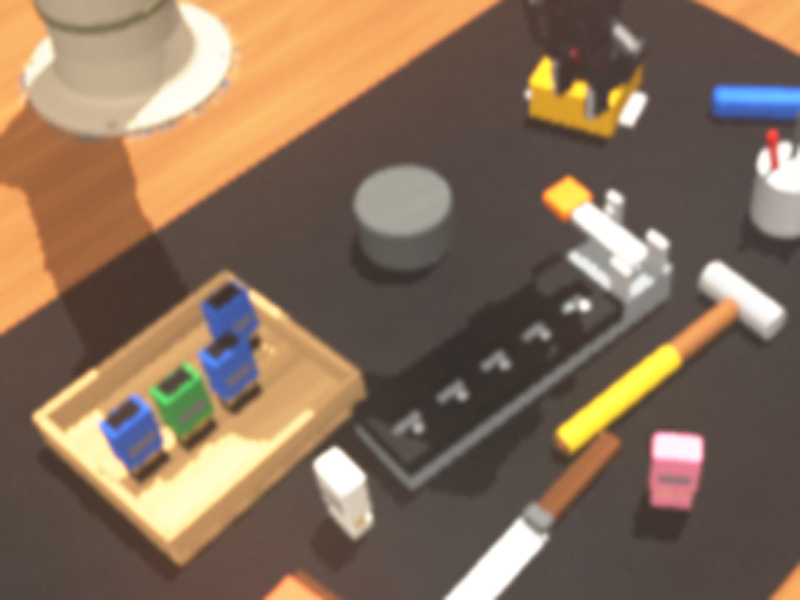

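The lever stays down (pad at crop (568,198)), and all four packs stand in the tray. Going back to the isolator.

Call:
move_arm(
  motion=[
    {"jaw": 1, "dx": 174, "dy": -170, "dz": 0, "turn": -116},
    {"jaw": 1, "dx": 174, "dy": -170, "dz": 0, "turn": -116},
    {"jaw": 1, "dx": 174, "dy": -170, "dz": 0, "turn": -116},
    {"jaw": 1, "dx": 174, "dy": -170, "dz": 0, "turn": -116},
    {"jaw": 1, "dx": 174, "dy": -170, "dz": 0, "turn": -116},
    {"jaw": 1, "dx": 174, "dy": -170, "dz": 0, "turn": -116},
    {"jaw": 1, "dx": 174, "dy": -170, "dz": 0, "turn": -116},
    {"jaw": 1, "dx": 174, "dy": -170, "dz": 0, "turn": -116},
    {"jaw": 1, "dx": 174, "dy": -170, "dz": 0, "turn": -116},
    {"jaw": 1, "dx": 174, "dy": -170, "dz": 0, "turn": -116},
    {"jaw": 1, "dx": 174, "dy": -170, "dz": 0, "turn": -116},
    {"jaw": 1, "dx": 174, "dy": -170, "dz": 0, "turn": -116},
    {"jaw": 1, "dx": 174, "dy": -170, "dz": 0, "turn": -116},
    {"jaw": 1, "dx": 174, "dy": -170, "dz": 0, "turn": -116},
    {"jaw": 1, "dx": 174, "dy": -170, "dz": 30, "turn": -116},
    {"jaw": 1, "dx": 174, "dy": -170, "dz": 60, "turn": -116},
    {"jaw": 1, "dx": 174, "dy": -170, "dz": 60, "turn": -116},
    {"jaw": 1, "dx": 174, "dy": -170, "dz": 60, "turn": -116},
    {"jaw": 1, "dx": 174, "dy": -170, "dz": 60, "turn": -116},
    {"jaw": 1, "dx": 174, "dy": -170, "dz": 60, "turn": -116},
  ],
)

```text
clock: 32.63
position: [445.5, 317.2, 151.4]
ee_rot: [[-0.94, -0.342, 0.001], [-0.342, 0.94, 0.001], [-0.001, 0.0, -1.0]]
wrist_force: [-0.0, 0.0, -0.0]
grip_width: 85.3
gripper_force: 0.0
```

```bash
python3 go.py 445.3 316.7 65 110
```

```text
t 32.63 p [445.5 317.2 151.4] F [-0.  0. -0.] w 85.3 gf 0.0 q [-0.51  0.51 -0.3   2.07  0.26  0.59  0.93]
yaw 110.0
dx 0.4 dy -0.5 dz 86.4 turn 0.0
```

Call:
move_arm(
  motion=[
    {"jaw": 1, "dx": 0, "dy": 0, "dz": 30, "turn": 0},
    {"jaw": 1, "dx": 0, "dy": 0, "dz": 60, "turn": 0},
    {"jaw": 1, "dx": 0, "dy": 0, "dz": 80, "turn": 0},
    {"jaw": 1, "dx": 0, "dy": 0, "dz": 84, "turn": 0},
    {"jaw": 1, "dx": 0, "dy": 0, "dz": 84, "turn": 0},
    {"jaw": -1, "dx": 0, "dy": 0, "dz": 84, "turn": 0},
    {"jaw": -1, "dx": 0, "dy": 0, "dz": 84, "turn": 0},
    {"jaw": -1, "dx": 0, "dy": 0, "dz": 84, "turn": 0},
    {"jaw": -1, "dx": 0, "dy": 0, "dz": 84, "turn": 0},
    {"jaw": -1, "dx": 0, "dy": 0, "dz": 84, "turn": 0},
    {"jaw": -1, "dx": 0, "dy": 0, "dz": 84, "turn": 0},
    {"jaw": -1, "dx": 0, "dy": 0, "dz": 84, "turn": 0},
    {"jaw": -1, "dx": 0, "dy": 0, "dz": 84, "turn": 0},
    {"jaw": -1, "dx": 0, "dy": 0, "dz": 84, "turn": 0},
  ],
)

```text
clock: 33.8
position: [445.2, 317.2, 67.1]
ee_rot: [[-0.939, -0.344, 0.001], [-0.344, 0.939, 0.001], [-0.001, 0.001, -1.0]]
wrist_force: [-1.2, 0.3, 7.5]
grip_width: 15.1
gripper_force: 58.6
```

Call:
move_arm(
  motion=[
    {"jaw": -1, "dx": 0, "dy": 0, "dz": 0, "turn": 7},
    {"jaw": -1, "dx": 0, "dy": 0, "dz": 0, "turn": 14},
    {"jaw": -1, "dx": 0, "dy": 0, "dz": 0, "turn": 21},
    {"jaw": -1, "dx": 0, "dy": 0, "dz": 0, "turn": 28},
    {"jaw": -1, "dx": 0, "dy": 0, "dz": 0, "turn": 35},
    {"jaw": -1, "dx": 0, "dy": 0, "dz": 0, "turn": 42},
    {"jaw": -1, "dx": 0, "dy": 0, "dz": 0, "turn": 49},
    {"jaw": -1, "dx": 0, "dy": 0, "dz": 0, "turn": 56},
    {"jaw": -1, "dx": 0, "dy": 0, "dz": 0, "turn": 63},
    {"jaw": -1, "dx": 0, "dy": 0, "dz": 0, "turn": 70},
    {"jaw": -1, "dx": 0, "dy": 0, "dz": 0, "turn": 77},
    {"jaw": -1, "dx": 0, "dy": 0, "dz": 0, "turn": 84},
    {"jaw": -1, "dx": 0, "dy": 0, "dz": 0, "turn": 90},
    {"jaw": -1, "dx": 0, "dy": 0, "dz": 0, "turn": 91},
    {"jaw": -1, "dx": 0, "dy": 0, "dz": 0, "turn": 91},
    {"jaw": -1, "dx": 0, "dy": 0, "dz": 0, "turn": 91},
    {"jaw": -1, "dx": 0, "dy": 0, "dz": 0, "turn": 91},
  ],
)

```text
clock: 35.22
position: [444.6, 316.0, 67.0]
ee_rot: [[-0.33, 0.944, -0.0], [0.944, 0.33, -0.001], [-0.0, -0.001, -1.0]]
wrist_force: [-2.2, -3.7, 15.2]
grip_width: 14.5
gripper_force: 61.5
```

Call:
move_arm(
  motion=[
    {"jaw": 1, "dx": 0, "dy": 0, "dz": 0, "turn": 0},
    {"jaw": 1, "dx": 0, "dy": 0, "dz": 0, "turn": 0},
    {"jaw": 1, "dx": 0, "dy": 0, "dz": 0, "turn": 0},
    {"jaw": 1, "dx": 0, "dy": 0, "dz": 0, "turn": 0},
    {"jaw": 1, "dx": 0, "dy": 0, "dz": 0, "turn": 0},
    {"jaw": 1, "dx": 0, "dy": 0, "dz": 0, "turn": 0},
    {"jaw": 1, "dx": 0, "dy": 0, "dz": -40, "turn": 0},
    {"jaw": 1, "dx": 0, "dy": 0, "dz": -80, "turn": 0},
    {"jaw": 1, "dx": 0, "dy": 0, "dz": -120, "turn": 0},
    {"jaw": 1, "dx": 0, "dy": 0, "dz": -160, "turn": 0},
    {"jaw": 1, "dx": 0, "dy": 0, "dz": -160, "turn": 0},
    {"jaw": 1, "dx": 0, "dy": 0, "dz": -160, "turn": 0},
    {"jaw": 1, "dx": 0, "dy": 0, "dz": -160, "turn": 0},
  ],
)

```text
clock: 36.3
position: [444.5, 316.7, 226.1]
ee_rot: [[-0.329, 0.944, -0.0], [0.944, 0.329, 0.0], [0.0, -0.0, -1.0]]
wrist_force: [-0.8, 0.7, -0.1]
grip_width: 85.3
gripper_force: 0.0
```

```bash
python3 go.py; python3 - <<'E'
from m import *
s=tray()
cv2.imwrite('pics/s9.png',cv2.resize(s['image'][100:292,90:346],(800,600),interpolation=cv2.INTER_CUBIC)[:,:,::-1])
E
```

```text
t 36.3 p [444.5 316.7 226.1] F [-0.8  0.7 -0.1] w 85.3 gf 0.0 q [-0.94  0.4   0.29  2.03 -0.17  0.73 -0.2 ]
yaw 19.2
tray centre [ 487.3 -255. ] diag 291.0 top corner [ 379. -144.]
```

View pics/s9.png

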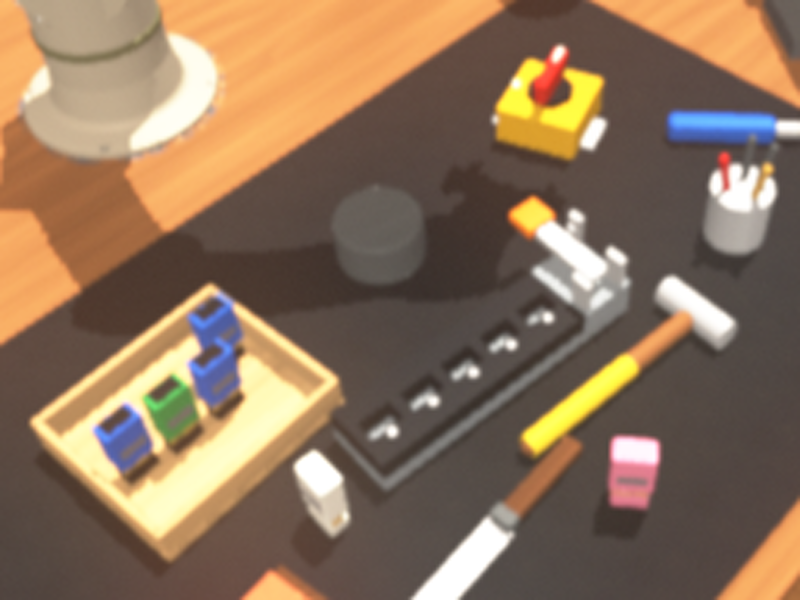

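The isolator is back on, with the striped end pointing at +y (crop (558,55)). The lever is down, the rack is empty, and four packs are in the tray at (213,325), (215,375), (170,408) and (123,440). The arm is clear. Handing in.

```bash
python3 -c "
from bench import ctrl
print(ctrl.close_job())"
```

```text
the job is handed in; nothing more can be done
None
```

The job is handed in and no verdict came back: the isolator was turned off, all four packs present were moved from the rack to the tray, the shutter lever caught down, and the isolator was turned back on; the last picture before hand-in shows all of this.

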